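Chuck a roller shaft in the lever collet and stack its collars

ROBOT

A 6-joint arm with a two-finger parallel gripper is mounted at the origin on the work surface. World frame = base frame: x ahead of the robot, y to its left, z up, the work surface at z = 0. Lengths are in m, angles in rad, forces in N, time in s.
With the tool pointing down it reaches from about 0.375 to 0.9 m from the base axis. Payload 3.1 kg.
Tool frame: the origin (TCP) lies on the centre line of the jaws, within the pads' length; the fingertips stand 22 mm ahead of it and the grasp point (between the pads) lies 3 mm ahead of it; z points along the fingers, y is the line along which they close (so a half turn about z gives the same grasp; the last joint's range is limited). The gripper opens to 85 mm and grips with 20 to 120 N. Pads are 22 mm wide; open, the fingers measure 114 mm over their backs; the gripper's body (76 mm by 85 mm) begins 54 mm behind the grasp point. The pads swing forward as they close: fully open they stand 13 mm farther back than shut.
Start: joints at [1.089, 0.527, 1.433, -0, 1.181, -0.178], TCP at [0.187, 0.596, 0.253] pointing down, gripper open.
Joint ranges: [-3.08, 3.08], [-0.75, 2.2], [0.22, 2.44], [-1.43, 4.57], [0, 2.65], [-2.85, 2.85]. Speed limits (rad/s): [2.79, 2.79, 3.14, 3.14, 3.14, 3.14].

INTERFACE

Orientations are given as a unit quaternion [x, y, z, w].
In Python, from station import manip gives the robot as it stands.
- The arm moves only by the shell command python3 drive.py 'ROWS' [FORCE]. ROWS is a JSON list that holds a single list of rows (three levels of brackets), with 1 to 20 rows, each of 5 numbers: dx, dy, dz in units of 20 mm, then a turn about the tool's z in units of 0.2 rad, then the opening from 0.0 (shut) to 1.0 (fully open); each row is the pose to reach, as a shift and turn from the pose commanded when the command began, along the tool's axes at that moment; what a row does not reach only later rows make up. A row lasts 1/10 s, in which the tool goes at most 0.05 m and 0.15 rad, less where a joint would pass 70% of its speed; a pose out of reach is approached as far as the arm can. The fingers move at their own pace and stop on an object; FORCE is the grip in N (left out, the last holds). Time passes only in rows, so rows that do not move let the fingers close. It prints the time, the measured TCP pose, the force, the opening and the grip force at its end. Input that does not fit is refused with a message, and nothing moves.
- manip.sense(): the state, without advancing time (a new reading comes with each control period).
- manip.snapshot(name): name is "scene" or "top" or "wrist"; returns a dict with "pixels" (384x512x3 uint8, red, green, blue), "range_z" (384x512 float32, m along the optical axis (not along the pixel's ray), 0 where there is no reading), "fov_y" (degrees; the focal length in pixels is half the picture's height over the tangent of half this angle, whatever the lens; pixels are square), "cx", "cy" (the principal point, pixels), "k1" (the pictures are not rectified: a ray, as slopes to the right and down, at radius r is drawn at 1 + k1 r^2 times it, then the intrinsics apply), "R" (3x3) and "t" (3): a world point X has camera coordinates R X + t; the wrist camera has in their place "hand_eye" (4x4, takes a point from camera to tool coordinates, whose origin is the TCP and whose axes are the flange's). Camera axes: x right, y down, z forward; pixel columns grow to the right and rows downward; lengths in m; the calibration is good to about 2 mm. A picture is of the moment at which its call begins: read the wrist's pose just before it.
- manip.sign_off(): hands the job in; it is judged then, once.
The state is a dict: "t": time; "q": joint angles; "qd": joint speeds; "tau": joint torques, N m; "tcp_pos": TCP position; "tool_rot": TCP orientation; "force": force on the tool from outside, world axes, zero at the start; "ft_torque": the same for the moment, N m; "finger_gap": opening from 0.0 (shut) to 1.0 (fully open); "gripper_force": force on a finger pad.
Only numpy, scipy, OpenCV 4.12 (cv2) and the standard library are available. Lean on these libraries where they do the work, as an engineer would, in place of code of your own. Each camera call takes 0.05 s, during which the arm holds its last target. There are 200 camera calls.

TASK

Take the round bar (not the hexagonal one) from the wooden stock stand, feed it into the open leaning collet until it rests on the depth stop, then swing the lever fully closed. Then thread the two collars down the bar, the wide one first and fully home against the collet face, then the narrow one fully home on top of it, and let go. Leave the hexagonal bar, wrench, oil can and parts tin where they are.

Things in the scene. Friction and masses are not known exactly. Their poses are not given: they have to be found in the camera images.
- collet_head: Green collet block, 72 mm square, with a round steel nose, 68 mm wide. Origin: centre of the bore's mouth in the flat face, 115 mm above the bench. z axis: along the bore, outward, leaning 30 degrees from vertical towards the fixture's +x side (roughly away from the robot); y axis level. Bore 28 mm wide (lever open), its mouth flared to 40 mm over 8 mm, 80 mm deep to the flat stop.
- fixture: The collet's fixed foot on a dark base plate (16 mm thick, reaching x -95 to 75 mm, y -60 to 100 mm). Origin: on the bench below the block; z up; the collet leans to its +x, the lever is on its +y side. Closing the lever moves two jaws, at +y and -y of the bore, in by 2.1 mm each: they close on a 24 mm bar and centre it along y.
- lever (a joint): The collet's lever: 0 = fully open (points to the fixture's +y side and away from the robot), 1.3 rad = fully closed, at its stop. It turns about a vertical axis, counterclockwise seen from above: closing, its knob travels roughly towards the robot. It starts between 0 and 0.25, stays where it is left, and needs about 2.5 N at the knob.
- lever_knob (a point): Point on the axis of the lever's upright black cylindrical knob (24 mm diameter, free from 60 to 119 mm above the bench), at 102 mm above the bench. It is 100 mm from the lever's hinge axis.
- lever_hinge (a point): Point on the lever's vertical hinge axis, at the same height as lever_knob.
- round_bar: Round steel bar, 24 mm diameter, 140 mm long, ends chamfered 5 mm, about 0.5 kg, upright in one socket of the wooden stand, its top 150 mm above the bench. Origin: its centre; z axis along the bar. On the depth stop its centre lies 10 mm inside the collet's mouth and 60 mm of it stands out of the face. Let go, it slides to the stop, and the collars down it, by their own weight.
- stand: Fixed wooden stock stand, 170 mm (x) by 70 mm (y), 60 mm tall, with two round sockets 27 mm wide and 50 mm deep, 45 mm either side of its middle along x. Origin: centre of its underside.
- hex_bar: Hexagonal steel bar, 22 mm across flats, 110 mm long, standing upright in the other socket of the stand, its top 120 mm above the bench. Origin: its centre. To be left alone.
- big_collar: The wide plain steel collar: ring of 60 mm outer diameter, 29 mm bore, 26 mm high, about 0.42 kg, lying flat on the bench, bore upright. Origin: its centre (13 mm above its underside); z axis along the bore. Both faces are alike. Home on the collet face its centre is 13 mm above the face along the bore axis.
- small_collar: The narrow plain steel collar: ring of 44 mm outer diameter, 29 mm bore, 26 mm high, about 0.18 kg, lying flat on the bench. Origin: its centre (13 mm above its underside); z axis along the bore. Both faces are alike. Home on the wide collar its centre is 39 mm above the collet face along the bore axis.
- wrench: Steel wrench, 180 mm long, lying on the bench beyond the collet. Origin: its middle. To be left alone.
- oil_can: Grey can, 64 mm diameter, 100 mm tall, standing on the bench on the far left. Origin: centre of its underside. To be left alone.
- parts_tin: Open brass-coloured parts tin with one divider, 140 x 100 mm, 50 mm tall, on the right of the bench. Origin: centre of its underside. To be left alone.

How it is judged:
On the way, in this order (a step that is already met when the one before it is completed fails the run):
1. the round bar is in the collet on the depth stop, the lever still open (x of round_bar in the frame of collet_head between -0.004 and 0.004 m and y of round_bar in the frame of collet_head between -0.004 and 0.004 m and z of round_bar in the frame of collet_head between -0.013 and -0.007 m and angle between the z axis of round_bar and the z axis of collet_head, either way round below 0.06 rad and value of joint lever below 0.5 rad), for 0.2 s.
2. the lever is closed on the bar (x of round_bar in the frame of collet_head between -0.004 and 0.004 m and y of round_bar in the frame of collet_head between -0.004 and 0.004 m and z of round_bar in the frame of collet_head between -0.013 and -0.007 m and angle between the z axis of round_bar and the z axis of collet_head, either way round below 0.06 rad and value of joint lever above 1.2 rad), for 0.2 s.
3. the wide collar is home on the collet face, around the bar (all of step 2 and x of big_collar in the frame of collet_head between -0.007 and 0.007 m and y of big_collar in the frame of collet_head between -0.007 and 0.007 m and z of big_collar in the frame of collet_head between 0.01 and 0.016 m and angle between the z axis of big_collar and the z axis of collet_head, either way round below 0.09 rad), for 0.2 s.
4. the narrow collar is home on the wide one (all of step 3 and x of small_collar in the frame of collet_head between -0.007 and 0.007 m and y of small_collar in the frame of collet_head between -0.007 and 0.007 m and z of small_collar in the frame of collet_head between 0.0355 and 0.0425 m and angle between the z axis of small_collar and the z axis of collet_head, either way round below 0.09 rad), for 0.2 s.
At the end, for the whole second after the job is handed in: Round bar on the depth stop in the collet (within 3 mm along the bore, 4 mm across, 0.06 rad); lever above 1.2 rad; around the bar the wide collar home on the collet face (3 mm, 7 mm across, 0.09 rad) and the narrow one home on it (3.5 mm, 7 mm, 0.09 rad); all released, at rest (all of step 4 and linear speed of each of round_bar, big_collar, small_collar below 0.02 m/s); the robot touches nothing.
It fails at once if the hexagonal bar is moved more than 25 mm (distance of hex_bar from where it was at the start of the episode above 0.025 m).
It fails at once if the wrench is moved more than 30 mm (distance of wrench from where it was at the start of the episode above 0.03 m).
It fails at once if the oil can is moved more than 30 mm (distance of oil_can from where it was at the start of the episode above 0.03 m).
It fails at once if the parts tin is moved more than 30 mm (distance of parts_tin from where it was at the start of the episode above 0.03 m).
It also fails if it takes over 72 s, if anything falls off the work surface, if the arm or the gripper's body presses on something with over 40 N, if the wrist force passes 120 N, or if a joint passes its speed limit or range.

## Working session

There is one attempt and no reset: what is moved stays moved. The work goes in short steps, Python scripts to look and compute and a shell command to move; the robot and the scene stay as the last step left them, time stands still between calls to the robot, and variables do not carry over. Pictures are saved under pics/ and viewed, at most 10 in all, crops included, and the job is handed in when it is done.

```bash
ls; mkdir -p pics
cat > h.py <<'E'
import numpy as np, cv2
from scipy.spatial.transform import Rotation as Ro
from station import manip
def K(s):
    f=s['pixels'].shape[0]/2/np.tan(np.radians(s['fov_y'])/2); return f
def pts(s,st=None):
    f=K(s);h,w=s['range_z'].shape
    v,u=np.mgrid[0:h,0:w].astype(float)
    d=np.array([s['k1'],0,0,0,0],float)
    A=np.array([[f,0,s['cx']],[0,f,s['cy']],[0,0,1]])
    n=cv2.undistortPoints(np.stack([u,v],-1).reshape(-1,1,2),A,d).reshape(h,w,2)
    z=s['range_z']
    P=np.dstack([n[...,0]*z,n[...,1]*z,z])
    if 'R' in s: return (P-s['t'])@s['R']
    T=np.array(s['hand_eye']); P=P@T[:3,:3].T+T[:3,3]
    R=Ro.from_quat(st['tool_rot']).as_matrix()
    return P@R.T+np.array(st['tcp_pos'])
def grab(n):
    st=manip.sense(); s=manip.snapshot(n); return s,pts(s,st),st
def save(s,name): cv2.imwrite(f'pics/{name}.png',s['pixels'][...,::-1])
E
python3 - <<'E'
from h import *
for n in ('scene','top'):
    s,P,st=grab(n); save(s,n); np.savez(n,P=P,px=s['pixels'],z=s['range_z'])
    print(n,s['fov_y'],s['k1'],(s['R'].T@-s['t']).round(3))
print(st, Ro.from_quat(st['tool_rot']).as_matrix().round(3))
E
```

```text
drive.py
pics
station.py
scene 50.13842706217572 0.00190875026010257 [1.39  0.733 0.853]
top 44.70460449142485 -0.05105291807298186 [ 0.287 -0.038  1.687]
{'t': 0.05, 'q': array([ 1.08851314e+00,  5.28441333e-01,  1.43389212e+00,  1.43300463e-05,
        1.18141277e+00, -1.78480548e-01]), 'qd': array([ 0.00276518, -0.00184276, -0.00081262,  0.00056918,  0.00146049,
        0.00163286]), 'tau': array([-1.18080866e-04, -4.43691158e+01, -1.78777260e+01, -3.48372114e-04,
        3.82111888e-03, -9.91049035e-06]), 'tcp_pos': array([0.18661214, 0.5957926 , 0.25235207]), 'tool_rot': array([ 1.51320439e-01,  9.88484175e-01, -1.01640522e-03, -3.55582347e-04]), 'force': array([0.01956271, 0.50883424, 0.4642046 ]), 'ft_torque': array([-0.00104589,  0.04682744,  0.01515326]), 'gripper_force': 0.0, 'finger_gap': 1.000067745166654} [[-0.954  0.299 -0.001]
 [ 0.299  0.954 -0.002]
 [ 0.    -0.002 -1.   ]]
```

View pics/top.png

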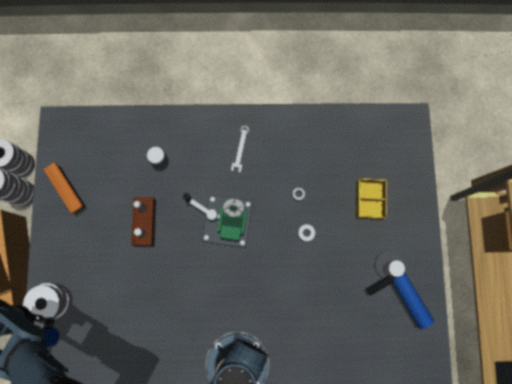

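View pics/scene.png

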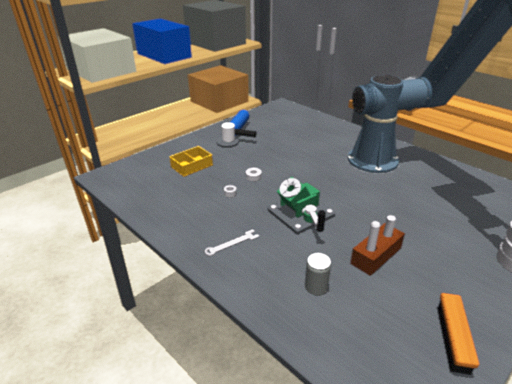

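Run:
```python
from h import *
D={n:np.load(n+'.npz') for n in('top','scene')}
P=D['top']['P'];px=D['top']['px'].astype(int)
def bl(u0,u1,v0,v1,z0,z1,f=None):
    q=P[v0:v1,u0:u1].reshape(-1,3); c=px[v0:v1,u0:u1].reshape(-1,3)
    m=(q[:,2]>z0)&(q[:,2]<z1)
    if f is not None:m&=f(c)
    q=q[m]; return len(q),q.mean(0).round(4),q.min(0).round(4),q.max(0).round(4)
print('bench',np.median(P[110:120,60:400,2]))
print('barA',bl(128,150,196,212,.07,.2)); print('barB',bl(128,150,222,240,.07,.2))
print('stand',bl(125,160,190,250,.05,.07))
print('big',bl(294,320,220,246,.015,.04)); print('small',bl(288,310,184,204,.015,.04))
print('knob',bl(180,196,190,206,.1,.13)); print('hinge',bl(200,220,206,222,.03,.2))
print('plate',bl(195,260,185,255,.012,.02))
print('nose',bl(218,248,194,217,.09,.16))
q=P[190:222,176:250,2]; 
for r in range(192,224,2): print(r,(P[r,180:250:3,2]*1000).astype(int))
# bigger clouds from both
for n in D:
    Q=D[n]['P'].reshape(-1,3)
    for nm,lo,hi in (('big',(.3,-.35,.018),(.55,-.05,.04)),):
        pass
S=D['scene']['P']; 
print('bar scene', [ (S[v,u]).round(4) for v,u in ((228,375),(240,374),(222,390),(228,390))])
```

```text
bench -0.0018986263761190964
barA (81, array([0.5337, 0.3229, 0.1267]), array([0.5245, 0.3139, 0.0701]), array([0.548 , 0.336 , 0.1554]))
barB (62, array([0.4481, 0.3252, 0.1091]), array([0.4372, 0.3154, 0.0715]), array([0.4603, 0.3412, 0.1256]))
stand (826, array([0.4912, 0.3253, 0.059 ]), array([0.41  , 0.2905, 0.0502]), array([0.5778, 0.3653, 0.0695]))
big (176, array([ 0.4457, -0.2505,  0.0249]), array([ 0.4166, -0.2798,  0.0152]), array([ 0.4744, -0.2219,  0.0349]))
small (70, array([ 0.5875, -0.2264,  0.0244]), array([ 0.5659, -0.2454,  0.0161]), array([ 0.6103, -0.2048,  0.0335]))
knob (41, array([0.5651, 0.1653, 0.1155]), array([0.5544, 0.1544, 0.1014]), array([0.5758, 0.1773, 0.1241]))
hinge (164, array([0.5124, 0.0876, 0.0558]), array([0.4851, 0.0561, 0.0319]), array([0.5421, 0.1245, 0.0818]))
plate (625, array([0.4831, 0.0426, 0.0156]), array([ 0.3829, -0.0856,  0.012 ]), array([0.6071, 0.1175, 0.02  ]))
nose (323, array([0.5243, 0.0088, 0.1128]), array([ 0.4953, -0.0309,  0.0902]), array([0.5593, 0.047 , 0.1367]))
192 [ 0  1  0 -5 -2  3  6  0 -2  2  8 -5  2  4 -2  0 -5  2
[... 1079 characters left out ...]
21 1687   64   16]
214 [  1  -5   0  -5   9   4  -1   0  -2  53  58  57  47  71 118 125 126 133
 136 127 120  80  12  10]
216 [  0  -3  -4  -4   0  -2   0  -4  -3  55  70  58  38  73 118 116 121 121
 130 120 118  77  12  13]
218 [ -6   3   0  -1  -3   1   1  -4  -5  53  65  61  46  71 117 108 115 117
 122 121 117  74  13  13]
220 [   0   -1    4   -1    0    1   -1 1687    1   14   48 1687   10   71
   94  101  104  104  113  116  114   79    6    4]
222 [  0  -1  -2  -3  -1  -3  -1   2  17  18  17  13  11  80  87  89 101  99
  92 104 106  79  14  -7]
bar scene [array([0.5502, 0.3356, 0.1411]), array([0.5489, 0.3392, 0.0994]), array([0.4633, 0.336 , 0.1138]), array([0.4601, 0.3387, 0.0913])]
```

```bash
cat >> h.py <<'E'
def go(x,y,z,yaw=None):
    "tool-axis shift to world target; yaw = world heading of tool y minus 90deg"
    st=manip.sense(); R=Ro.from_quat(st['tool_rot']).as_matrix()
    d=R.T@(np.array([x,y,z])-st['tcp_pos'])
    a=0
    if yaw is not None:
        ty=R.T@np.array([-np.sin(yaw),np.cos(yaw),0]); a=np.arctan2(-ty[0],ty[1])
    print('delta',d.round(4),'turn',round(a,4),'t',round(st['t'],2),'q6',st['q'][5].round(2),'f',st['force'].round(1))
E
python3 - <<'E'
from h import *
s,P,st=grab('wrist'); print(np.array(s['hand_eye']).round(3),s['fov_y'],s['k1']); go(.5,.25,.38,0)
E
```

```text
[[-0.001 -0.966 -0.258  0.067]
 [ 1.    -0.001  0.     0.   ]
 [-0.    -0.258  0.966 -0.121]
 [ 0.     0.     0.     1.   ]] 60.65637661842994 0.013259646624452864
delta [-0.4024 -0.2366 -0.1272] turn -0.3037 t 0.15 q6 -0.18 f [-0.  -0.1 -0.1]
```
Camera at tool x +0.067, looking tilted toward tool -x, camera at 121 behind TCP. Tool x = world -x roughly, so camera is nearer to the robot, looks ahead slightly. Good: camera view center at tool x: .067 - .258/.966*d. At distance 0.45: -.053 → world x + .053 ahead of the TCP. Good.

Careful with the scale: shifts go in units of 20 mm and turns go in units of 0.2 rad. That gives: -0.389 m is -19.45, -0.293 m is -14.65, -0.304 rad is -1.52.

```bash
python3 drive.py '[[[-19.45, -14.65, -7.35, -1.52, 1], [-19.45, -14.65, -7.35, -1.52, 1], [-19.45, -14.65, -7.35, -1.52, 1], [-19.45, -14.65, -7.35, -1.52, 1], [-19.45, -14.65, -7.35, -1.52, 1], [-19.45, -14.65, -7.35, -1.52, 1], [-19.45, -14.65, -7.35, -1.52, 1], [-19.45, -14.65, -7.35, -1.52, 1], [-19.45, -14.65, -7.35, -1.52, 1], [-19.45, -14.65, -7.35, -1.52, 1], [-19.45, -14.65, -7.35, -1.52, 1], [-19.45, -14.65, -7.35, -1.52, 1], [-19.45, -14.65, -7.35, -1.52, 1], [-19.45, -14.65, -7.35, -1.52, 1], [-19.45, -14.65, -7.35, -1.52, 1]]]'
```

Run:
```python
from h import *
s,P,st=grab('wrist'); save(s,'w1'); np.savez('w1',P=P,px=s['pixels']); print(st['tcp_pos'],st['q'].round(2),st['t'])
```

```text
t: 1.65
tcp_pos: [0.4692, 0.2017, 0.3998]
tool_rot: [-0.001, 1.0, 0.0, -0.001]
force: [0.2, 0.7, -0.3]
finger_gap: 0.998
gripper_force: 0.0
[0.46923179 0.20169666 0.39978736] [ 0.19  0.22  1.5   0.    1.42 -1.39] 1.65
```

View pics/w1.png

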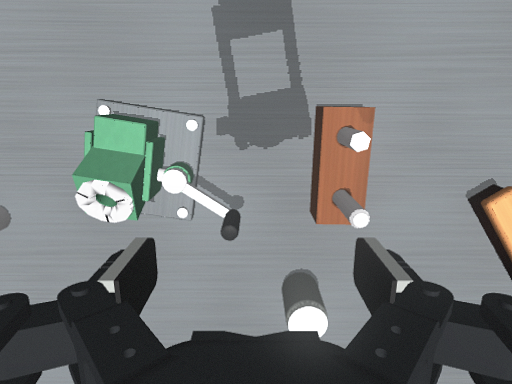

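```bash
cat > m1.py <<'E'
from h import *
D=np.load('w1.npz');P=D['P'];px=D['px'].astype(int)
R_,G,B=px[...,0],px[...,1],px[...,2]
def reg(u0,u1,v0,v1):
    m=np.zeros(P.shape[:2],bool); m[v0:v1,u0:u1]=1; return m
print('bench',np.median(P[20:80,20:200,2]))
def circ(m,nm):
    q=P[m]; c,r=cv2.minEnclosingCircle(q[:,:2].astype(np.float32)); print(nm,m.sum(),'mean',q.mean(0).round(4),'circ',np.round(c,4),round(r,4),'zmed',np.median(q[:,2]).round(4))
circ(reg(345,375,205,230)&(P[...,2]>.14)&(P[...,2]<.16),'round')
circ(reg(345,375,128,155)&(P[...,2]>.112)&(P[...,2]<.13),'hex')
circ(reg(215,245,205,245)&(P[...,2]>.112)&(P[...,2]<.13),'knob')
circ(reg(160,192,160,195)&(P[...,2]>.045)&(P[...,2]<.09),'hinge')
for u in range(156,236,8): print(u,(P[160:236:6,u,2]*1000).astype(int))
# plate
m=(P[...,2]>.011)&(P[...,2]<.021)&reg(85,215,90,225)
c,(w,h),a=cv2.minAreaRect((P[m][:,:2]*1000).astype(np.float32)); print('plate',np.round(c),w,h,a)
# edge fits: right edge (max y) per x
q=P[m]
for ax in (0,1):
    o=1-ax; b=np.round(q[:,ax],2); xs=[];ys=[]
    for k in np.unique(b):
        s=q[b==k]
        if len(s)>40: xs.append(s[:,ax].mean()); ys.append(np.percentile(s[:,o],98 if ax==0 else 2))
    print(ax,np.round(xs,3),np.round(ys,3))
# face plane
m=reg(75,136,178,224)&(P[...,2]>.085)&(P[...,2]<.15)&(R_>140)&(abs(R_-G)<25)
q=P[m]
rng=np.random.default_rng(0);best=0
for i in range(500):
    a,b,c=q[rng.choice(len(q),3,False)]; n=np.cross(b-a,c-a); L=np.linalg.norm(n)
    if L<1e-6: continue
    n/=L; k=abs((q-a)@n)<.002
    if k.sum()>best: best=k.sum();I=k
f=q[I];c0=f.mean(0);n=np.linalg.svd(f-c0)[2][2]; n*=np.sign(n[2])
print('face',len(q),best,c0.round(4),n.round(3),'lean',np.degrees(np.arccos(n[2])),'yaw',np.degrees(np.arctan2(n[1],n[0])))
e1=np.cross([0,0,1],n);e1/=np.linalg.norm(e1);e2=np.cross(n,e1)
uv=np.c_[(f-c0)@e1,(f-c0)@e2]; cc,rr=cv2.minEnclosingCircle((uv*1000).astype(np.float32)); print('circ',cc,rr,(c0+cc[0]/1000*e1+cc[1]/1000*e2).round(4))
E
python3 m1.py
```

```text
bench 0.0005607416956660838
round 328 mean [0.5372 0.3274 0.1486] circ [0.5392 0.3292] 0.0125 zmed 0.1497
hex 329 mean [0.4489 0.3291 0.12  ] circ [0.4494 0.3302] 0.0126 zmed 0.1205
knob 249 mean [0.5673 0.1683 0.1186] circ [0.5684 0.168 ] 0.0118 zmed 0.119
hinge 682 mean [0.513  0.0891 0.0587] circ [0.5203 0.0856] 0.0272 zmed 0.0608
156 [53 50 46 45 42 39 15 16 18 16  0  1  0]
164 [ 15  15  46  61  59  14  14  17  17  16   0   0 521]
172 [16 45 60 60 63 61 15 15 15 15  1  0  0]
180 [16 45 62 62 60 62 16 14 22 23  0  0  2]
188 [17 21 42 45 58 59 16 16 16 16  1  1  1]
196 [16 15 16 10  3 59 59  0  0  0 -1  1  2]
204 [ 1  0  0  0  1  0 59 60  1  0  1  0  1]
212 [ 0  0  1  0  1  1  0 60 57  2  0  1  0]
220 [  0   1   1  -1   0   0   0   0  61  59 521   0 116]
228 [  0   0   1   0  -1   0   1   0  54  78 103 119 120]
plate [495.  33.] 158.66139221191406 169.71881103515625 81.0155029296875
0 [0.403 0.411 0.42  0.429 0.44  0.45  0.46  0.47  0.48  0.49  0.499 0.542
 0.55  0.56  0.57  0.58 ] [-0.003  0.054  0.112  0.122  0.121  0.119  0.118  0.116  0.115  0.113
  0.112  0.087  0.099  0.102  0.1    0.099]
1 [-0.03  -0.02  -0.01  -0.     0.01   0.021  0.03   0.04   0.051  0.06
  0.07   0.08   0.09   0.1    0.11   0.118] [0.4   0.402 0.403 0.404 0.407 0.409 0.41  0.411 0.413 0.416 0.417 0.419
 0.42  0.422 0.423 0.424]
face 1529 1074 [0.5294 0.0072 0.1167] [ 0.495 -0.077  0.865] lean 30.084913926891748 yaw -8.853629476909301
circ (-0.029507063329219818, -2.7619569301605225) 36.07095718383789 [0.5318 0.0068 0.1153]
```

Run:
```python
from h import *
exec(open('m1.py').read().split("print('bench'")[0].split('\n',1)[1])
m=reg(345,375,205,230)&(P[...,2]>.147)&(P[...,2]<.156); q=P[m];print(len(q),q.mean(0),(q.min(0)+q.max(0))/2,np.ptp(q,axis=0))
go(.538,.328,.20,-.157); go(.538,.328,.138,-.157)
```

```text
240 [0.53787054 0.32824287 0.1500797 ] [0.53832158 0.32903205 0.14999926] [0.02039391 0.02184582 0.00587912]
delta [-0.0691  0.1262  0.1998] turn 0.1595 t 1.7 q6 -1.39 f [-0.7 -0.   0.1]
delta [-0.0692  0.1262  0.2618] turn 0.1595 t 1.7 q6 -1.39 f [-0.7 -0.   0.1]
```

In the tool's units: 0.262 m is 13.1, 0.126 m is 6.3, 0.16 rad is 0.8.

```bash
python3 drive.py '[[[-1.75, 3.15, 2, 0.4, 0.7], [-3.45, 6.3, 4, 0.8, 0.7], [-3.45, 6.3, 6.5, 0.8, 0.7], [-3.45, 6.3, 8.5, 0.8, 0.6], [-3.45, 6.3, 9.5, 0.8, 0.6], [-3.45, 6.3, 10.5, 0.8, 0.6], [-3.45, 6.3, 11.5, 0.8, 0.6], [-3.45, 6.3, 12.5, 0.8, 0.6], [-3.45, 6.3, 13.1, 0.8, 0.6], [-3.45, 6.3, 13.1, 0.8, 0.6], [-3.45, 6.3, 13.1, 0.8, 0.1], [-3.45, 6.3, 13.1, 0.8, 0.1], [-3.45, 6.3, 13.1, 0.8, 0.1], [-3.45, 6.3, 13.1, 0.8, 0.1], [-3.45, 6.3, 13.1, 0.8, 0.1], [-3.45, 6.3, 13.1, 0.8, 0.1]]]' 30
python3 - <<'E'
from h import *
go(.538,.328,.138,-.157)
E
```

```text
t: 3.3
tcp_pos: [0.5404, 0.327, 0.1397]
tool_rot: [0.08, 0.997, 0.001, 0.001]
force: [0.1, 0.2, 6.0]
finger_gap: 0.269
gripper_force: 30.2
delta [0.0026 0.0006 0.0017] turn -0.003 t 3.3 q6 -1.04 f [0.1 0.2 6. ]
```

In the tool's units: -0.165 m is -8.25, -0.13 m is -6.5.

```bash
python3 drive.py '[[[0, 0, -1, 0, 0.1], [0, 0, -2.5, 0, 0.1], [0, 0, -4.5, 0, 0.1], [0, 0, -6.5, 0, 0.1], [0, 0, -8.25, 0, 0.1], [0, 0, -8.25, 0, 0.1], [0, 0, -8.25, 0, 0.1]]]'
python3 - <<'E'
from h import *
s,P,st=grab('wrist'); save(s,'w2'); print(st['tcp_pos'],st['force'],st['finger_gap'],st['t'])
R=Ro.from_quat(st['tool_rot']).as_matrix(); T=(P-st['tcp_pos'])@R
np.savez('w2',T=T,px=s['pixels'])
m=(abs(T[...,1])<.02)&(T[...,2]<.025)&(T[...,2]>-.03)&(abs(T[...,0])<.04)
print(m.sum(),T[m].mean(0))
for v in range(200,384,8):
    r=T[v,230:284:6]; print(v,(r[:,0]*1000).round().astype(int),(r[:,2]*1000).round().astype(int))
E
```

```text
t: 4.0
tcp_pos: [0.5383, 0.3257, 0.3015]
tool_rot: [0.08, 0.997, -0.001, -0.001]
force: [-0.2, 0.1, -6.8]
finger_gap: 0.268
gripper_force: 31.2
[0.53827513 0.3257339  0.30149922] [-0.15255308  0.05565489 -6.84761206] 0.26833399764079374 4.0
7515 [ 0.00729586  0.00010972 -0.00748361]
200 [-62 -44  10  12  13  12  11   7 -61] [301 242  65  58  55  57  60  74 299]
208 [-73 -73  11  13  13  13  11   9 -73] [301 300  48  42  40  40  46  54 301]
216 [-84   8  11  13  13  13  12   9 -85] [299  43  34  30  28  29  32  39 301]
224 [-96   9  12  13  13  13  12  10 -96] [301  27  21  18  17  19  21  26 301]
232 [-108    9   11   13   13   13   12   10    5] [301  18  12   9   8   9  12  15  28]
240 [ 5 10 12 12 13 13 12 11  7] [19  7  3  2 -1  1  2  6 13]
248 [ 7 10 12 13 13 13 12 11  8] [ 5 -1 -4 -6 -6 -6 -5 -4  3]
256 [ 9 10 10 11 67 11 10 10  8] [  -5   -8   -8   -9 -121   -9   -8   -7   -5]
264 [ 6  7  8  9  8 67  8  8  7] [  -7   -9  -11  -11  -11 -121  -11  -10   -8]
272 [4 5 5 5 5 4 5 5 4] [ -9 -11 -10 -10 -10 -10 -11 -11  -9]
280 [1 2 2 1 1 2 1 1 1] [-10 -11 -11 -10 -10 -11 -10 -10 -10]
[... 269 characters left out ...]
 -163 -163 -169   67 -234 -234] [ 201  201  202  200  201  208 -121  300  301]
320 [-174 -173 -173 -173 -174 -172 -179 -246 -247] [201 200 200 200 201 199 209 298 299]
328 [-183 -184 -183 -183 -183 -184 -184 -262 -262] [200 200 199 200 199 201 201 301 301]
336 [12 12 12 12 67 12 13 11 11] [ -54  -54  -54  -54 -121  -53  -55  -53  -53]
344 [13 13 12 12 13 13 12 12 12] [-57 -57 -57 -57 -57 -57 -57 -57 -57]
352 [12 12 12 12 12 12 12 12 12] [-59 -59 -59 -59 -59 -59 -59 -59 -59]
360 [12 12 12 13 12 12 67 13 13] [ -61  -62  -61  -62  -61  -62 -121  -62  -62]
368 [12 13 12 13 12 13 13 12 12] [-63 -64 -64 -65 -64 -65 -65 -64 -64]
376 [13 13 13 12 13 13 12 13 12] [-66 -67 -67 -66 -67 -67 -66 -67 -66]
```

View pics/w2.png

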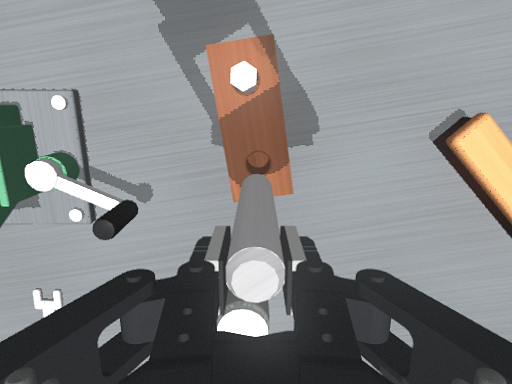

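Run:
```python
from h import *
go(.5295,.0073,.30,-.157)
```

```text
delta [-0.0429 -0.3154  0.0009] turn -0.0029 t 4.05 q6 -1.04 f [-0.1 -0.1 -7.1]
```

In the tool's units: -0.315 m is -15.75, -0.305 m is -15.25.

```bash
python3 drive.py '[[[-0.25, -1.5, 0, 0, 0.1], [-0.5, -3.5, 0, 0, 0.1], [-0.75, -5.75, 0, 0, 0.1], [-1.15, -8, 0, 0, 0.1], [-1.5, -10.25, 0, 0, 0.1], [-1.75, -12.5, 0, 0, 0.1], [-2, -14.25, 0, 0, 0.1], [-2.15, -15.25, 0, 0, 0.1], [-2.15, -15.75, 0, 0, 0.1], [-2.15, -15.75, 0, 0, 0.1], [-2.15, -15.75, 0, 0, 0.1], [-2.15, -15.75, 0, 0, 0.1]]]'
python3 - <<'E'
from h import *
s,P,st=grab('wrist'); save(s,'w3'); np.savez('w3',P=P,px=s['pixels'],p=st['tcp_pos'],r=st['tool_rot'])
go(.5295,.0073,.30,-.157)
E
```

```text
t: 5.25
tcp_pos: [0.5314, 0.01, 0.3027]
tool_rot: [0.079, 0.997, 0.0, -0.001]
force: [-0.6, -1.4, -6.3]
finger_gap: 0.27
gripper_force: 31.2
delta [ 0.0016 -0.003   0.0029] turn -0.001 t 5.3 q6 -1.6 f [ 1.3 -0.3 -5.3]
```

View pics/w3.png

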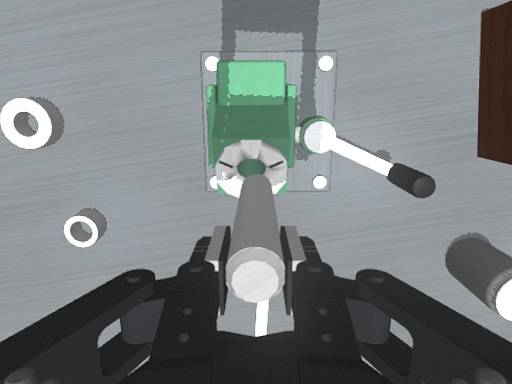

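Run:
```python
from h import *
from scipy.optimize import least_squares
D=np.load('w3.npz');P=D['P'];px=D['px'].astype(int)
R=Ro.from_quat(D['r']).as_matrix();T=(P-D['p'])@R
n=R.T@np.array([.5*np.cos(.157),-.5*np.sin(.157),.866])
reg=np.zeros(P.shape[:2],bool);reg[138:200,212:292]=1
sp=px.max(-1)-px.min(-1)
m=reg&(sp<40)&(P[...,2]>.09)&(P[...,2]<.15)
q=T[m];h=q@n;k=np.bincount(((h-h.min())*1000).astype(int)).argmax()/1000+h.min()
for _ in range(3): k=np.median(h[abs(h-k)<.003])
f=q[abs(h-k)<.0025];print(len(f))
e1=np.array([0,1.,0]);e1-=n*(e1@n);e1/=np.linalg.norm(e1);e2=np.cross(n,e1)
uv=np.c_[f@e1,f@e2]
hull=cv2.convexHull((uv*1e3).astype(np.float32))[:,0]/1e3
for rr in (None,.034):
    g=(lambda p:np.hypot(*(hull-p[:2]).T)-(p[2] if rr is None else rr))
    s=least_squares(g,[*uv.mean(0),.034],loss='soft_l1',f_scale=.001); c=s.x
    Mt=c[0]*e1+c[1]*e2+k*n; print(c,'M tool',Mt.round(4),'world',(R@Mt+D['p']).round(4), 'rms',np.sqrt((s.fun**2).mean()))
# hole (bore mouth dark/green) lateral centre
c_=uv[:,0]; print('lat ext',np.percentile(c_,[.5,99.5]))
def circ(u0,u1,v0,v1,z0,z1,nm):
    r=np.zeros(P.shape[:2],bool);r[v0:v1,u0:u1]=1;r&=(P[...,2]>z0)&(P[...,2]<z1);q=P[r];c,rad=cv2.minEnclosingCircle(q[:,:2].astype(np.float32));print(nm,len(q),q.mean(0).round(4),np.round(c,4),round(rad,4))
circ(0,60,90,160,.022,.03,'big');circ(60,105,205,255,.022,.03,'small');circ(405,440,165,200,.114,.125,'knob');circ(298,338,115,155,.057,.066,'hinge')
# bar tip/bar axis in tool
b=(abs(T[...,1])<.03)&(T[...,2]>.02)&(T[...,2]<.115)&(abs(T[...,0])<.03);b[:,:225]=0;b[:,290:]=0;b[256:]=0;b[:178]=0
for z in (.03,.06,.09,.11):
    s=T[b&(abs(T[...,2]-z)<.01)]; print(z,len(s),(s[:,1].min()+s[:,1].max())/2,np.ptp(s[:,1]),s[:,0].max()) if len(s) else 0
```

```text
1846
[-0.00365113 -0.09422875  0.03483895] M tool [-0.0011 -0.0039  0.187 ] world [0.5316 0.0062 0.1156] rms 0.0004698816626770266
[-0.00367993 -0.09360401  0.034     ] M tool [-0.0006 -0.0039  0.1867] world [0.531  0.0063 0.116 ] rms 0.0009254678983000067
lat ext [-0.03706817  0.0298254 ]
big 1679 [ 0.4483 -0.2499  0.0262] [ 0.4483 -0.2508] 0.0305
small 540 [ 0.5894 -0.2255  0.0257] [ 0.5904 -0.2266] 0.0222
knob 476 [0.5684 0.1668 0.1188] [0.5691 0.168 ] 0.0119
hinge 906 [0.5142 0.0858 0.0613] [0.5171 0.0876] 0.0222
0.03 605 0.00025805905303456344 0.023364377187227926 0.0135482532424065
0.06 362 0.000540718846084115 0.02302960562973576 0.013417528659056422
0.09 238 0.0008196093282789065 0.0229017471771471 0.013322226296776972
0.11 128 0.0007646284046237415 0.02334433255079394 0.013342755015304002
```

In the tool's units: 0.067 m is 3.35, -0.0043 m is -0.215.

```bash
python3 drive.py '[[[0.05, -0.2, 1.5, 0, 0.1], [0.05, -0.215, 2.5, 0, 0.1], [0.05, -0.215, 3, 0, 0.1], [0.05, -0.215, 3.35, 0, 0.1], [0.05, -0.215, 3.35, 0, 0.1], [0.05, -0.215, 3.35, 0, 0.1]]]'
python3 - <<'E'
from h import *
go(.5295,.0073,.235,-.157)
E
```

```text
t: 5.9
tcp_pos: [0.5308, 0.0047, 0.237]
tool_rot: [0.08, 0.997, -0.0, 0.001]
force: [0.5, 0.4, -6.8]
finger_gap: 0.266
gripper_force: 31.1
delta [0.0018 0.0024 0.002 ] turn -0.0023 t 5.9 q6 -1.61 f [ 0.5  0.4 -6.8]
```

```bash
python3 drive.py '[[[-0.275, 0, 0, 0, 0.1], [-0.55, 0, 0.025, 0, 0.1], [-0.825, 0, 0.05, 0, 0.1], [-1.1, 0, 0.1, 0, 0.1], [-1.375, 0, 0.15, 0, 0.1], [-1.63, 0, 0.215, 0, 0.1], [-1.9, 0, 0.3, 0, 0.1], [-2.15, 0, 0.38, 0, 0.1], [-2.4, 0, 0.485, 0, 0.1], [-2.665, 0, 0.59, 0, 0.1], [-2.9, 0, 0.715, 0, 0.1], [-3.15, 0, 0.845, 0, 0.1], [-3.15, 0, 0.845, 0, 0.1]]]' 25
python3 - <<'E'
from h import *
s,P,st=grab('wrist'); save(s,'w4'); R=Ro.from_quat(st['tool_rot']).as_matrix();T=(P-st['tcp_pos'])@R
for z in (-.005,.02,.04,.06,.08,.1):
    b=(abs(T[...,1])<.013)&(abs(T[...,2]-z)<.004)&(abs(T[...,0])<.09)
    q=T[b]; print(z,len(q), q[:,0].max() if len(q) else 0,np.median(q[:,1]) if len(q) else 0)
print(st['force'],st['ft_torque'],st['tcp_pos'])
E
```

```text
t: 7.2
tcp_pos: [0.598, -0.0063, 0.2231]
tool_rot: [0.08, 0.997, -0.0, 0.007]
force: [2.9, 0.8, 8.9]
finger_gap: 0.272
gripper_force: 35.1
-0.005 1272 0.014937651466207949 2.6060844687566926e-05
0.02 615 0.02544226654630525 0.00042283737392914927
0.04 447 0.0337458647362582 0.00043698562832706305
0.06 329 0.042264870390186324 0.00045844943277552406
0.08 255 0.050642102198831945 0.00046981784644301017
0.1 436 0.0887935172551178 -0.0008357685829179318
[2.91322551 0.77744846 8.93170591] [ 0.35539322 -0.32025852 -0.04717258] [ 0.59797609 -0.00632635  0.22307863]
```

View pics/w4.png

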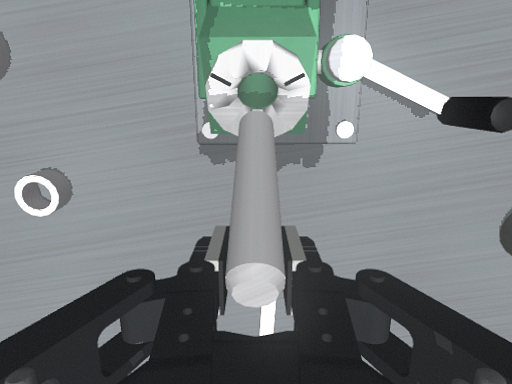

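```bash
python3 drive.py '[[[0, 0, -0.3, 0, 0.1], [0.45, 0, -0.3, 0, 0.1], [0.9, 0, -0.3, 0, 0.1], [0.9, 0, -0.1, 0, 0.1], [0.9, 0, -0.1, 0, 0.1], [0.9, 0, -0.1, 0, 0.1]]]'
cat > face.py <<'E'
from h import *
from scipy.optimize import least_squares
def face(s,P,st,axz=(.02,.04,.06,.08)):
    px=s['pixels'].astype(int);R=Ro.from_quat(st['tool_rot']).as_matrix();T=(P-st['tcp_pos'])@R
    n=R.T@np.array([.5*np.cos(.157),-.5*np.sin(.157),.866])
    M0=np.array([.5313,.0065,.1155])
    m=(px.max(-1)-px.min(-1)<40)&(np.linalg.norm(P-M0,axis=-1)<.042)&(px.mean(-1)>100)
    q=T[m];h=q@n;k=(R.T@(M0-st['tcp_pos']))@n
    for _ in range(4): k=np.median(h[abs(h-k)<.003])
    f=q[abs(h-k)<.0025]
    e1=np.array([0,1.,0]);e1-=n*(e1@n);e1/=np.linalg.norm(e1);e2=np.cross(n,e1)
    uv=np.c_[f@e1,f@e2];hull=cv2.convexHull((uv*1e3).astype(np.float32))[:,0]/1e3
    o=least_squares(lambda p:np.hypot(*(hull-p[:2]).T)-p[2],[*uv.mean(0),.034],loss='soft_l1',f_scale=.001)
    Mt=o.x[0]*e1+o.x[1]*e2+k*n
    print('M tool',Mt.round(4),'r',o.x[2].round(4),'n',n.round(3),'world',(R@Mt+st['tcp_pos']).round(4))
    L=[]
    for z in axz:
        b=(abs(T[...,1])<.012)&(abs(T[...,2]-z)<.004)&(abs(T[...,0])<.09); q=T[b]
        if len(q)>20: L.append([z,np.percentile(q[:,0],99),(q[:,1].max()+q[:,1].min())/2])
    L=np.array(L); p=np.polyfit(L[:,0],L[:,1],1); th=np.arctan(p[0]); 
    ax=lambda z:np.polyval(p,z)-.012/np.cos(th)
    print('tilt deg',np.degrees(th),'axis x at z=.003',ax(.003).round(4),'y',L[:,2].round(4))
    tip=np.array([ax(.003)+.126*np.sin(th),0,.003+.126*np.cos(th)])
    print('tip-M fixture (x,z)',-(tip-Mt)[0].round(4),-(tip-Mt)[2].round(4),'force',st['force'].round(1),'t',st['t'],'tcp',st['tcp_pos'].round(4))
    return T
E
python3 - <<'E'
from face import *
s,P,st=grab('wrist'); face(s,P,st)
E
```

```text
t: 7.85
tcp_pos: [0.5807, -0.0038, 0.2276]
tool_rot: [0.08, 0.997, -0.001, 0.009]
force: [4.0, -0.2, 18.7]
finger_gap: 0.266
gripper_force: 36.7
M tool [0.0521 0.0022 0.111 ] r 0.0347 n [-0.516  0.001 -0.856] world [0.5316 0.0062 0.1156]
tilt deg 18.46958162245297 axis x at z=.003 0.0037 y [0.0002 0.0002 0.0002 0.0002]
tip-M fixture (x,z) 0.0085 -0.0115 force [ 4.  -0.2 18.7] t 7.85 tcp [ 0.5807 -0.0038  0.2276]
```

```bash
python3 drive.py '[[[0, 0, -0.4, 0, 0.1], [0, 0.1, -0.75, 0, 0.1], [0.3, 0.1, -0.75, 0, 0.1], [0.55, 0.1, -0.75, 0, 0.1], [0.55, 0.1, -0.75, 0, 0.1], [0.55, 0.1, -0.75, 0, 0.1]]]' 30
python3 - <<'E'
from face import *
s,P,st=grab('wrist'); face(s,P,st)
E
```

```text
t: 8.5
tcp_pos: [0.563, 0.0012, 0.2356]
tool_rot: [0.08, 0.997, 0.0, -0.001]
force: [1.1, 0.3, -5.7]
finger_gap: 0.271
gripper_force: 34.1
M tool [ 3.160e-02 -1.000e-04  1.199e-01] r 0.0347 n [-0.498  0.001 -0.867] world [0.5316 0.0062 0.1157]
tilt deg 16.703883532328827 axis x at z=.003 0.0036 y [0.     0.0002 0.0002 0.0001]
tip-M fixture (x,z) -0.0082 -0.0038 force [ 1.1  0.3 -5.7] t 8.5 tcp [0.563  0.0012 0.2356]
```

In the tool's units: 0.013 m is 0.65, 0.011 m is 0.55.

```bash
python3 drive.py '[[[0, 0, 0.2, 0, 0.1], [0, 0, 0.4, 0, 0.1], [0.025, 0, 0.55, 0, 0.1], [0.025, 0, 0.65, 0, 0.1], [0.025, 0, 0.65, 0, 0.1]]]' 25
python3 - <<'E'
from face import *
s,P,st=grab('wrist'); face(s,P,st)
E
```

```text
t: 9.05
tcp_pos: [0.5631, 0.0012, 0.2229]
tool_rot: [0.08, 0.997, 0.0, -0.001]
force: [-0.9, 0.1, -5.9]
finger_gap: 0.27
gripper_force: 34.1
M tool [3.200e-02 1.000e-04 1.071e-01] r 0.0348 n [-0.499  0.001 -0.867] world [0.5315 0.0064 0.1158]
tilt deg 17.15273702688126 axis x at z=.003 0.0033 y [0.     0.0002 0.0002 0.0001]
tip-M fixture (x,z) -0.0085 -0.0163 force [-0.9  0.1 -5.9] t 9.05 tcp [0.5631 0.0012 0.2229]
```

```bash
python3 drive.py '[[[-0.2, 0, 0.065, 0, 0.1], [-0.4, 0, 0.14, 0, 0.1], [-0.6, 0, 0.225, 0, 0.1], [-0.8, 0, 0.32, 0, 0.1], [-1, 0, 0.42, 0, 0.1], [-1.2, 0, 0.525, 0, 0.1], [-1.3, 0, 0.565, 0, 0.1], [-1.3, 0, 0.565, 0, 0.1]]]' 25
python3 - <<'E'
from face import *
s,P,st=grab('wrist'); face(s,P,st)
E
```

```text
t: 9.9
tcp_pos: [0.5881, -0.0029, 0.2108]
tool_rot: [0.08, 0.997, 0.0, -0.002]
force: [-1.8, 0.4, -3.4]
finger_gap: 0.269
gripper_force: 34.5
M tool [0.0569 0.0002 0.0953] r 0.0347 n [-0.497  0.001 -0.868] world [0.5315 0.0064 0.1158]
tilt deg 43.72990707048161 axis x at z=.003 -0.0098 y [ 0.0002  0.0001  0.0001 -0.    ]
tip-M fixture (x,z) -0.0204 0.0012 force [-1.8  0.4 -3.4] t 9.9 tcp [ 0.5881 -0.0029  0.2108]
```

Run:
```python
from face import *
s,P,st=grab('wrist'); face(s,P,st,(.01,.02,.03,.04,.05)); face(s,P,st,(.02,.03,.04,.05,.06))
```

```text
M tool [0.0566 0.0001 0.0954] r 0.0347 n [-0.497  0.001 -0.868] world [0.5318 0.0063 0.1157]
tilt deg 28.460195842225193 axis x at z=.003 0.0056 y [-0.      0.0002  0.0002  0.0001  0.0002]
tip-M fixture (x,z) -0.0091 -0.0184 force [-2.2  0.7 -4.2] t 9.95 tcp [ 0.5879 -0.0028  0.2108]
M tool [0.0566 0.0001 0.0954] r 0.0347 n [-0.497  0.001 -0.868] world [0.5318 0.0063 0.1157]
tilt deg 28.66189007699568 axis x at z=.003 0.0055 y [0.0002 0.0002 0.0001 0.0002 0.0001]
tip-M fixture (x,z) -0.0094 -0.0182 force [-2.2  0.7 -4.2] t 9.95 tcp [ 0.5879 -0.0028  0.2108]
```

Careful with the scale: shifts go in units of 20 mm and turns go in units of 0.2 rad. That gives: 0.035 m is 1.75, 0.03 m is 1.5.

```bash
python3 drive.py '[[[0.05, 0, 0.25, 0, 0.1], [0.175, 0, 0.5, 0, 0.1], [0.3, 0, 0.75, 0, 0.1], [0.425, 0, 1, 0, 0.1], [0.575, 0, 1.25, 0, 0.1], [0.725, 0, 1.5, 0, 0.1], [0.85, 0, 1.75, 0, 0.1], [0.85, 0, 1.75, 0, 0.1]]]' 25
python3 - <<'E'
from face import *
s,P,st=grab('wrist'); face(s,P,st,(.01,.02,.03,.04))
E
```

```text
t: 10.8
tcp_pos: [0.5709, 0.0, 0.1759]
tool_rot: [0.08, 0.997, 0.0, -0.002]
force: [-5.6, 1.3, -5.6]
finger_gap: 0.274
gripper_force: 34.2
M tool [ 0.0397 -0.      0.0603] r 0.0347 n [-0.497  0.001 -0.868] world [0.5315 0.0063 0.1158]
tilt deg 54.75625385736982 axis x at z=.003 -0.0126 y [0.     0.0001 0.0001 0.0001]
tip-M fixture (x,z) -0.0506 -0.0154 force [-5.6  1.3 -5.6] t 10.8 tcp [0.5709 0.     0.1759]
```

```bash
python3 drive.py '[[[0.125, 0, 0.225, 0, 0.1], [0.25, 0, 0.45, 0, 0.1], [0.375, 0, 0.65, 0, 0.1], [0.425, 0, 0.735, 0, 0.1], [0.425, 0, 0.735, 0, 0.1], [0.425, 0, 0.735, 0, 0.5], [0.425, 0, 0.735, 0, 0.5], [0.425, 0, 0.735, 0, 0.6], [0.425, 0, 0.735, 0, 0.6], [0.425, 0, 0.735, 0, 0.6], [0.425, 0, -0.5, 0, 0.8], [0.425, 0, -2.5, 0, 0.8], [0.425, 0, -4.5, 0, 0.8], [0.425, 0, -4.5, 0, 0.8]]]'
python3 - <<'E'
from h import *
s,P,st=grab('wrist'); save(s,'w5'); print(st['t'],st['tcp_pos'],st['force'])
n=np.array([.494,-.078,.866]);M=np.array([.5315,.0064,.1157]);e=np.array([.1564,.9877,0]);f=np.cross(e,n)
Q=P-M;h=Q@n;r=np.hypot(Q@e,Q@f)
m=(r<.013)&(h>.03)&(h<.1);print(m.sum(),'top',np.percentile(h[m],[50,90,98]).round(4)); k=m&(h>np.percentile(h[m],98)-.005);print('c',(Q@e)[k].mean(),(Q@f)[k].mean())
b=(abs(Q@e)<.004)&(h>.005)&(h<.05)&(abs(Q@f)<.03)
for a in(.01,.02,.03,.04,.05): 
    z=b&(abs(h-a)<.003); print(a,z.sum(),np.median((Q@f)[z]))
E
```

```text
t: 12.25
tcp_pos: [0.5678, 0.0004, 0.2731]
tool_rot: [0.08, 0.997, -0.001, 0.007]
force: [0.3, 0.1, 1.0]
finger_gap: 0.802
gripper_force: 0.0
12.25 [5.67785507e-01 4.41982260e-04 2.73073386e-01] [0.27361013 0.11043479 1.0052006 ]
1335 top [0.0535 0.0603 0.0608]
c 5.461826334878756e-05 0.0006535940549874933
0.01 43 -0.008718073259871437
0.02 48 -0.008612074804342142
0.03 54 -0.008544518380310697
0.04 59 -0.00814713257516329
0.05 31 -0.007935078406672489
```

View pics/w5.png

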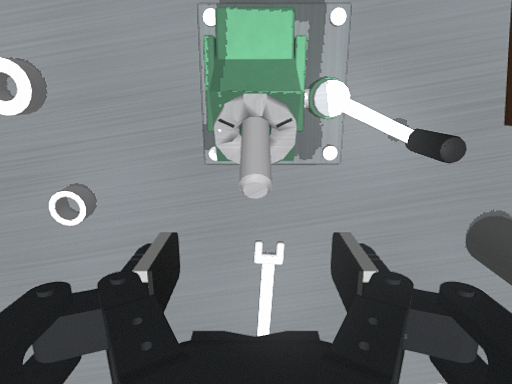

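Run:
```python
from h import *
s,P,st=grab('wrist');
m=np.zeros(P.shape[:2],bool);m[70:170,300:480]=1;m&=(P[...,2]>.114)&(P[...,2]<.125);c,r=cv2.minEnclosingCircle(P[m][:,:2].astype(np.float32));print(m.sum(),P[m].mean(0),c,r)
go(.607,.166,.25); go(.607,.166,.10)
```

```text
681 [0.56818753 0.16562571 0.1188955 ] (0.5391278266906738, 0.11172989010810852) 0.07525168359279633
delta [-0.0157  0.1696  0.0183] turn 0 t 12.35 q6 -1.61 f [-0.4  0.1 -0.2]
delta [-0.0152  0.1696  0.1683] turn 0 t 12.35 q6 -1.61 f [-0.4  0.1 -0.2]
```

```bash
python3 drive.py '[[[-0.5, 2, 0, 0, 0.5], [-0.75, 4.25, 0, 0, 0.2], [-0.75, 6.5, 0, 0, 0], [-0.75, 8.5, 0, 0, 0], [-0.75, 8.5, 1.5, 0, 0], [-0.75, 8.5, 3.5, 0, 0], [-0.75, 8.5, 5.5, 0, 0], [-0.75, 8.5, 7, 0, 0], [-0.75, 8.5, 8.25, 0, 0], [-0.75, 8.5, 8.4, 0, 0], [-0.75, 8.5, 8.4, 0, 0]]]'
python3 - <<'E'
from h import *
kn=np.array([.5684,.1665]);hg=np.array([.514,.0845]);print(np.linalg.norm(kn-hg))
st=manip.sense();print(st['finger_gap'],st['force'])
for ph in (56,75,95,115,128,133):
    a=np.radians(ph);k=hg+.1*np.array([np.cos(a),np.sin(a)]); t=np.array([-np.sin(a),np.cos(a)])
    print(ph,k.round(3),end=' '); go(k[0]+.022,k[1]-t[1]*.004,.10)
E
```

```text
t: 13.45
tcp_pos: [0.6046, 0.1664, 0.0973]
tool_rot: [0.08, 0.997, -0.0, -0.002]
force: [0.9, 0.5, 0.6]
finger_gap: -0.0
gripper_force: 0.0
0.09840406495668765
-0.0003328465972583897 [0.86080255 0.46814717 0.62818487]
56 [0.57  0.167] delta [ 0.0123 -0.0032 -0.0027] turn 0 t 13.45 q6 -1.32 f [0.9 0.5 0.6]
75 [0.54  0.181] delta [ 0.0443  0.0067 -0.0025] turn 0 t 13.45 q6 -1.32 f [0.9 0.5 0.6]
95 [0.505 0.184] delta [ 0.0792  0.0056 -0.0024] turn 0 t 13.45 q6 -1.32 f [0.9 0.5 0.6]
115 [0.472 0.175] delta [ 0.1111 -0.0073 -0.0023] turn 0 t 13.45 q6 -1.32 f [0.9 0.5 0.6]
128 [0.452 0.163] delta [ 0.1284 -0.0213 -0.0022] turn 0 t 13.45 q6 -1.32 f [0.9 0.5 0.6]
133 [0.446 0.158] delta [ 0.1341 -0.0277 -0.0021] turn 0 t 13.45 q6 -1.32 f [0.9 0.5 0.6]
```

In the tool's units: 0.126 m is 6.3, 0.119 m is 5.95.

```bash
python3 drive.py '[[[0.5, -0.15, 0, 0, 0], [1, 0.05, 0, 0, 0], [1.5, 0.2, 0, 0, 0], [2.2, 0.35, 0, 0, 0], [2.8, 0.375, 0, 0, 0], [3.4, 0.35, 0, 0, 0], [3.95, 0.275, 0, 0, 0], [4.5, 0.1, 0, 0, 0], [5, -0.1, 0, 0, 0], [5.55, -0.365, 0, 0, 0], [5.95, -0.675, 0, 0, 0], [6.3, -0.95, 0, 0, 0], [6.3, -0.95, 0, 0, 0]]]'
python3 - <<'E'
from h import *
s,P,st=grab('wrist'); save(s,'w6');print(st['force'],st['tcp_pos'])
E
```

```text
t: 14.75
tcp_pos: [0.48, 0.1672, 0.0996]
tool_rot: [0.08, 0.997, 0.0, 0.002]
force: [5.1, -1.2, -0.3]
finger_gap: 0.003
gripper_force: 0.0
[ 5.0644877  -1.24352663 -0.27148087] [0.48001828 0.16718668 0.09956514]
```

```bash
python3 drive.py '[[[0.1, -0.1, 0, 0, 0], [0.2, -0.2, 0, 0, 0], [0.2, -0.2, 0, 0, 0]]]'; python3 drive.py '[[[0.1, -0.1, 0, 0, 0], [0.2, -0.2, 0, 0, 0], [0.2, -0.2, 0, 0, 0]]]'
```

```text
t: 15.1
tcp_pos: [0.4789, 0.1642, 0.1]
tool_rot: [0.08, 0.997, 0.001, 0.006]
force: [10.9, -1.1, 0.1]
finger_gap: 0.003
gripper_force: 0.0
t: 15.4
tcp_pos: [0.4782, 0.1616, 0.1006]
tool_rot: [0.081, 0.997, 0.002, 0.01]
force: [14.7, 2.0, -1.4]
finger_gap: -0.002
gripper_force: 4.9
```

In the tool's units: -0.22 m is -11, -0.18 m is -9.

```bash
python3 drive.py '[[[-1, 0.3, 0, 0, 0], [-2, 0.3, -1.5, 0, 0], [-2, 0.3, -4, 0, 0.2], [-2, 0.3, -6.5, 0, 0.5], [-2, -1, -9, 0, 0.8], [-2, -3, -11, 0, 1], [-2, -4.5, -11, 0, 1], [-2, -4.5, -11, 0, 1], [-2, -4.5, -11, 0, 1]]]'
python3 - <<'E'
from h import *
s,P,st=grab('wrist'); save(s,'w7');print(st['force'],st['tcp_pos'],st['t'])
m=(abs(P[...,2]-.119)<.005)&(np.hypot(P[...,0]-.514,P[...,1]-.0845)<.13)&(P[...,1]>.1)&(P[...,1]<.2)&(P[...,0]<.5);q=P[m];print(len(q),q.mean(0))
k=q.mean(0)[:2];d=k-[.514,.0845];print(np.linalg.norm(d),np.degrees(np.arctan2(d[1],d[0])), 'travel',np.arctan2(d[1],d[0])-np.arctan2(.0815,.0542))
n=np.array([.494,-.078,.866]);M=np.array([.5315,.0064,.1157]);e=np.array([.1564,.9877,0]);f=np.cross(e,n)
Q=P-M;h=Q@n;r=np.hypot(Q@e,Q@f)
m=(r<.013)&(h>.03)&(h<.1);print('top',np.percentile(h[m],[50,90,98]).round(4));k=m&(h>np.percentile(h[m],98)-.003);print('c',np.median((Q@e)[k]),np.median((Q@f)[k]))
def circ(c,R,z0,z1,nm):
    m=(np.hypot(P[...,0]-c[0],P[...,1]-c[1])<R)&(P[...,2]>z0)&(P[...,2]<z1);q=P[m]
    if len(q)>50:
        a,b=cv2.minEnclosingCircle(q[:,:2].astype(np.float32));print(nm,len(q),q.mean(0).round(4),np.round(a,4),b)
circ((.448,-.25),.05,.022,.03,'big');circ((.59,-.226),.04,.022,.03,'small')
E
```

```text
t: 16.3
tcp_pos: [0.4925, 0.0655, 0.3183]
tool_rot: [0.081, 0.997, 0.0, -0.002]
force: [-1.0, -0.3, -0.6]
finger_gap: 0.999
gripper_force: 0.0
[-0.97712726 -0.28680627 -0.5631579 ] [0.49246724 0.06552706 0.31832284] 16.3
486 [0.45370283 0.16454264 0.11894847]
0.10021264141658685 126.99119290261766 travel 1.2324872488530243
top [0.0503 0.06   0.0604]
c 0.0003032333572201317 0.0006548439758158243
big 800 [ 0.4519 -0.237   0.0261] [ 0.4494 -0.2489] 0.029820986092090607
small 509 [ 0.5902 -0.2254  0.026 ] [ 0.5917 -0.2263] 0.023014657199382782
```

View pics/w7.png

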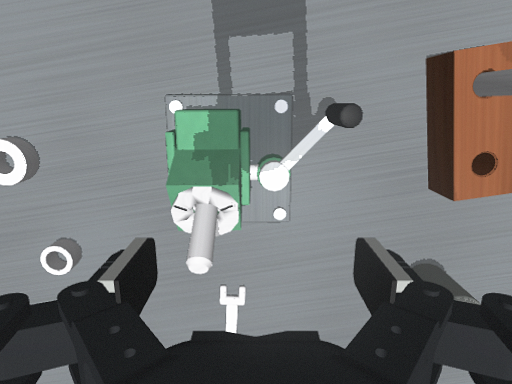

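Run:
```python
from h import *
s,P,st=grab('wrist');R=Ro.from_quat(st['tool_rot']).as_matrix();T=(P-st['tcp_pos'])@R
for sg in (-1,1):
    y=T[...,1]*sg
    m=(abs(T[...,0])<.014)&(y>.035)&(y<.062)&(T[...,2]>-.04)&(T[...,2]<.04);q=T[m];print(len(q),q.min(0).round(4),q.max(0).round(4),np.percentile(q[:,2],[50,99]))
for n in ('oil','stand'): pass
m=(abs(P[...,2]-.06)<.003)&(P[...,1]>.26)&(P[...,0]>.38)&(P[...,0]<.6);q=P[m];print(len(q),q.min(0),q.max(0))
go(.4485,-.2505,.12,-.157);go(.4485,-.2505,.022,-.157)
D=np.load('w1.npz')['P'];m=(abs(D[...,2]-.06)<.003)&(D[...,1]>.27)&(D[...,1]<.4)&(D[...,0]>.38)&(D[...,0]<.6);q=D[m]
print(cv2.minAreaRect((q[:,:2]*1000).astype(np.float32)),np.percentile(q,[1,99],axis=0))
```

```text
3774 [-0.0102 -0.0619 -0.04  ] [ 0.014  -0.0398  0.0089] [-0.0177917   0.00686272]
3746 [-0.0104  0.0406 -0.04  ] [0.014  0.062  0.0087] [-0.0176787   0.00657879]
7851 [0.40925121 0.29243685 0.05700186] [0.5798774  0.36136307 0.06298132]
delta [-0.0075 -0.3202  0.1976] turn -0.0027 t 16.4 q6 -1.5 f [-0.4  0.8 -0.8]
delta [-0.0079 -0.3203  0.2956] turn -0.0027 t 16.4 q6 -1.5 f [-0.4  0.8 -0.8]
((494.26141357421875, 329.05841064453125), (72.27682495117188, 168.68576049804688), 89.78487396240234) [[0.41009189 0.29366176 0.05821738]
 [0.57634388 0.36441816 0.06257546]]
```

```bash
python3 drive.py '[[[-0.1, -2.25, 0, 0, 1], [-0.15, -4.5, 1, 0, 1], [-0.2, -6.75, 2.5, 0, 1], [-0.25, -9, 4, 0, 1], [-0.3, -11.25, 5.5, 0, 1], [-0.35, -13.5, 7, 0, 1], [-0.39, -15.25, 8.5, 0, 1], [-0.39, -16, 10, 0, 1], [-0.39, -16, 11.5, 0, 1], [-0.39, -16, 13, 0, 1], [-0.39, -16, 14, 0, 1], [-0.39, -16, 14.5, 0, 1], [-0.39, -16, 14.8, 0, 1], [-0.39, -16, 14.875, 0, 1]]]'
python3 - <<'E'
from h import *
go(.4485,-.2505,.020,-.157)
E
```

```text
t: 17.8
tcp_pos: [0.4513, -0.2505, 0.0211]
tool_rot: [0.079, 0.997, 0.0, -0.0]
force: [0.3, -0.9, 0.0]
finger_gap: 0.999
gripper_force: 0.0
delta [ 0.0028 -0.0005  0.0011] turn -0.0018 t 17.8 q6 -2.14 f [ 0.3 -0.9  0. ]
```

In the tool's units: 0.0028 m is 0.14, -0.15 m is -7.5.

```bash
python3 drive.py '[[[0.14, 0, 0, 0, 1], [0.14, 0, 0, 0, 0.5], [0.14, 0, 0, 0, 0.5], [0.14, 0, 0, 0, 0.5], [0.14, 0, 0, 0, 0.5], [0.14, 0, -1, 0, 0.5], [0.14, 0, -3, 0, 0.5], [0.14, 0, -5, 0, 0.5], [0.14, 0, -7.5, 0, 0.5], [0.14, 0, -7.5, 0, 0.5]]]' 35
cat > col.py <<'E'
from h import *
def col(r,h=.026,save_=None):
    s,P,st=grab('wrist');R=Ro.from_quat(st['tool_rot']).as_matrix();T=(P-st['tcp_pos'])@R
    if save_: save(s,save_)
    m=(abs(T[...,1])<r-.003)&(T[...,2]>-.05)&(T[...,2]<.05)&(abs(T[...,0])<.05);m[330:]=0
    q=T[m]
    # top plane by RANSAC
    rng=np.random.default_rng(0);best=0
    for i in range(400):
        a,b,c=q[rng.choice(len(q),3,False)];n=np.cross(b-a,c-a);L=np.linalg.norm(n)
        if L<1e-6: continue
        n/=L
        if abs(n[2])<.6: continue
        k=abs((q-a)@n)<.0012
        if k.sum()>best:best=k.sum();I=k
    f=q[I];c0=f.mean(0);n=np.linalg.svd(f-c0)[2][2];n*=-np.sign(n[2])
    e1=np.cross([0,1,0],n);e1/=np.linalg.norm(e1);e2=np.cross(n,e1)
    uv=np.c_[(f-c0)@e1,(f-c0)@e2];cc,rr=cv2.minEnclosingCircle((uv*1000).astype(np.float32))
    ct=c0+cc[0]/1e3*e1+cc[1]/1e3*e2
    print('n tool',n.round(3),'tilt',np.degrees(np.arctan2(-n[0],-n[2])).round(1),'top ctr',ct.round(4),'r',rr,'ctr',(ct-n*h/2).round(4),len(q),best,'gap',st['finger_gap'].round(3),'F',st['force'].round(1),'t',st['t'],'tcp',st['tcp_pos'].round(4))
E
python3 - <<'E'
from col import *
col(.03,save_='w8')
go(.597,.329,.17,0)
E
```

```text
t: 18.8
tcp_pos: [0.4514, -0.2532, 0.1775]
tool_rot: [0.08, 0.997, -0.004, 0.005]
force: [1.1, -2.0, -4.9]
finger_gap: 0.682
gripper_force: 41.3Traceback (most recent call last):
  File "<stdin>", line 2, in <module>
  File "col.py", line 20, in col
    print('n tool',n.round(3),'tilt',np.degrees(np.arctan2(-n[0],-n[2])).round(1),'top ctr',ct.round(4),'r',rr,'ctr',(ct-n*h/2).round(4),len(q),best,'gap',st['finger_gap'].round(3),'F',st['force'].round(1),'t',st['t'],'tcp',st['tcp_pos'].round(4))
                                                                                                                                                           ^^^^^^^^^^^^^^^^^^^^^^
AttributeError: 'float' object has no attribute 'round'
```

View pics/w8.png

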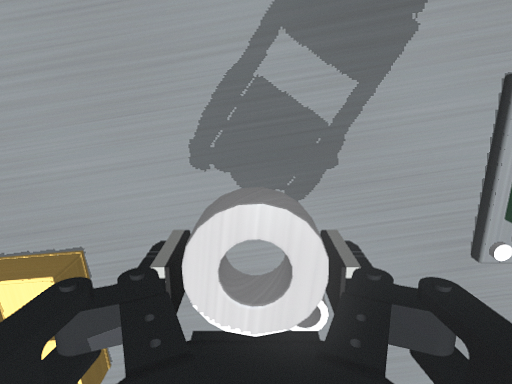

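```bash
sed -i "s/st\['finger_gap'\].round(3)/st['finger_gap']/" col.py
python3 - <<'E'
from col import *
col(.03)
go(.6,.329,.26,0)
E
```

```text
n tool [-0.    -0.003 -1.   ] tilt 0.0 top ctr [ 0.0002  0.0003 -0.0035] r 30.061725616455078 ctr [0.0002 0.0003 0.0095] 15356 10689 gap 0.6811493422229551 F [ 0.6  0.  -6.6] t 18.85 tcp [ 0.4499 -0.252   0.1747]
delta [-0.0576  0.5963 -0.088 ] turn -0.1598 t 18.9 q6 -2.14 f [-0.3  0.3 -5. ]
```

In the tool's units: 0.596 m is 29.8, 0.16 m is 8, -0.16 rad is -0.8.

```bash
python3 drive.py '[[[0, 0, -2.25, 0, 0.5], [0, 1, -4.4, 0, 0.5], [-0.25, 3, -4.4, 0, 0.5], [-0.5, 5.5, -4.4, 0, 0.5], [-0.75, 8, -4.4, 0, 0.5], [-1, 10.5, -4.4, -0.1, 0.5], [-1.25, 13, -4.4, -0.2, 0.5], [-1.5, 15.5, -4.4, -0.3, 0.5], [-1.75, 18, -4.4, -0.4, 0.5], [-2, 20.5, -4.4, -0.5, 0.5], [-2.25, 23, -4.4, -0.6, 0.5], [-2.5, 25.5, -4.4, -0.7, 0.5], [-2.75, 27.5, -4.4, -0.8, 0.5], [-2.85, 29, -4.4, -0.8, 0.5], [-2.85, 29.8, -4.4, -0.8, 0.5], [-2.85, 29.8, -4.4, -0.8, 0.5], [-2.85, 29.8, -4.4, -0.8, 0.5]]]'
python3 - <<'E'
from col import *
col(.03)
s,P,st=grab('wrist'); m=(abs(P[...,2]-.06)<.004)&(P[...,1]>.3)&(P[...,1]<.36)&(P[...,0]>.5)&(P[...,0]<.6);q=P[m];print('edge',len(q),np.percentile(q[:,0],[99,99.9]) if len(q) else '')
go(.596,.329,.09,0);go(.596,.329,.074,0)
E
```

```text
t: 20.6
tcp_pos: [0.5982, 0.3274, 0.2571]
tool_rot: [-0.0, 1.0, -0.001, -0.002]
force: [0.3, -0.1, -5.0]
finger_gap: 0.685
gripper_force: 42.3
n tool [ 0.  0. -1.] tilt -0.0 top ctr [ 0.0001  0.001  -0.0035] r 30.051860809326172 ctr [0.0001 0.0009 0.0095] 15367 10656 gap 0.6852433866904509 F [ 0.3 -0.1 -5. ] t 20.6 tcp [0.5982 0.3274 0.2571]
edge 4838 [0.57835755 0.57941147]
delta [0.0024 0.0025 0.1684] turn -0.0012 t 20.7 q6 -1.23 f [ 0.6  0.2 -4.2]
delta [0.0024 0.0025 0.1844] turn -0.0012 t 20.7 q6 -1.23 f [ 0.6  0.2 -4.2]
```

In the tool's units: 0.185 m is 9.25, 0.184 m is 9.2.

```bash
python3 drive.py '[[[0.05, 0.1, 2.25, 0, 0.5], [0.1, 0.1, 4.5, 0, 0.5], [0.12, 0.1, 6.75, 0, 0.5], [0.12, 0.1, 8, 0, 0.5], [0.12, 0.1, 8.6, 0, 0.5], [0.12, 0.1, 8.75, 0, 0.5], [0.12, 0.1, 8.9, 0, 0.5], [0.12, 0.1, 9.05, 0, 0.5], [0.12, 0.1, 9.2, 0, 0.5], [0.12, 0.1, 9.25, 0, 0.5], [0.12, 0.1, 9.25, 0, 0.5]]]' 25
python3 - <<'E'
from col import *
col(.03)
E
```

```text
t: 21.8
tcp_pos: [0.6013, 0.3318, 0.0795]
tool_rot: [0.0, 1.0, 0.002, 0.005]
force: [2.0, -0.4, 5.5]
finger_gap: 0.681
gripper_force: 25.8
n tool [-0.143  0.01  -0.99 ] tilt 8.2 top ctr [-0.0009  0.0006 -0.004 ] r 30.195466995239258 ctr [0.001  0.0005 0.0089] 22715 10180 gap 0.6805430330218192 F [ 2.  -0.4  5.5] t 21.8 tcp [0.6013 0.3318 0.0795]
```

```bash
python3 drive.py '[[[0.05, 0, 0.1, 0, 0.5], [0.1, 0, 0.2, 0, 0.5], [0.15, 0, 0.3, 0, 0.5], [0.15, 0, 0.35, 0, 0.5], [0.15, 0, 0.35, 0, 0.5], [0.15, 0, 0.35, 0, 0.5]]]'
python3 - <<'E'
from col import *
col(.03)
E
```

```text
t: 22.45
tcp_pos: [0.6022, 0.3325, 0.0741]
tool_rot: [0.0, 1.0, 0.003, 0.01]
force: [6.0, 1.2, 6.3]
finger_gap: 0.678
gripper_force: 25.3
n tool [-0.336  0.    -0.942] tilt 19.6 top ctr [-0.0036  0.0008 -0.0045] r 30.714981079101562 ctr [0.0008 0.0008 0.0078] 23230 8692 gap 0.6782086411736867 F [6.  1.2 6.3] t 22.45 tcp [0.6022 0.3325 0.0741]
```

In the tool's units: 0.007 m is 0.35, 0.006 m is 0.3.

```bash
python3 drive.py '[[[0, 0, 0.1, 0, 0.5], [0, 0, 0.2, 0, 0.5], [0, 0, 0.3, 0, 0.5], [0, 0, 0.35, 0, 0.5], [0, 0, 0.35, 0, 0.5]]]'
python3 - <<'E'
from col import *
col(.03)
E
```

```text
t: 23.0
tcp_pos: [0.6024, 0.3325, 0.0668]
tool_rot: [0.0, 1.0, 0.003, 0.01]
force: [7.1, 1.3, 6.7]
finger_gap: 0.682
gripper_force: 25.8
n tool [-0.001  0.01  -1.   ] tilt 0.1 top ctr [0.0148 0.0001 0.0055] r 44.097686767578125 ctr [ 0.0148 -0.0001  0.0185] 22717 8106 gap 0.6823034701284026 F [7.1 1.3 6.7] t 23.0 tcp [0.6024 0.3325 0.0668]
```

In the tool's units: -0.2 m is -10, -0.15 m is -7.5.

```bash
python3 drive.py '[[[-0.1, 0, -1, 0, 0.5], [-0.15, 0, -3, 0, 0.5], [-0.15, 0, -5, 0, 0.5], [-0.15, 0, -7.5, 0, 0.5], [-0.15, 0, -10, 0, 0.5], [-0.15, 0, -10, 0, 0.5], [-0.15, 0, -10, 0, 0.5]]]' 30
python3 - <<'E'
from col import *
col(.03)
go(.6,.02,.27,-.157)
E
```

```text
t: 23.75
tcp_pos: [0.5975, 0.3309, 0.2633]
tool_rot: [-0.0, 1.0, 0.001, 0.002]
force: [-0.7, -0.4, -5.3]
finger_gap: 0.676
gripper_force: 35.4
n tool [-0.557 -0.001 -0.831] tilt 33.8 top ctr [-0.007   0.0001 -0.0042] r 30.584177017211914 ctr [0.0003 0.0001 0.0066] 14882 6004 gap 0.675684637211489 F [-0.7 -0.4 -5.3] t 23.75 tcp [0.5975 0.3309 0.2633]
delta [-0.0038 -0.3103 -0.0094] turn 0.1573 t 23.8 q6 -1.23 f [-0.4 -0.  -5.7]
```

In the tool's units: -0.09 m is -4.5, -0.331 m is -16.55, 0.157 rad is 0.785.

```bash
python3 drive.py '[[[0, -2, 0, 0.1, 0.5], [0, -4.5, 0, 0.25, 0.5], [0, -7, 0, 0.4, 0.5], [0.25, -9.5, 0, 0.55, 0.5], [0.5, -12, 0, 0.7, 0.5], [0.75, -14, 0, 0.785, 0.5], [1, -15.5, 0, 0.785, 0.5], [1.05, -16.55, 0, 0.785, 0.5], [1.05, -16.55, 0, 0.785, 0.5], [1.05, -16.55, 0, 0.785, 0.5], [1.05, -16.55, 0, 0.785, 0.5]]]'
python3 - <<'E'
from col import *
col(.03,save_='w9')
M=np.array([.5315,.0064,.1157]);n=np.array([.494,-.078,.866])
for s in (.09,.065,.045,.035): c=M+s*n; print(s,end=' ');go(c[0],c[1],c[2]+.0066,-.157)
s,P,st=grab('wrist');Q=P-M;h=Q@n;print('bar top visible',((np.linalg.norm(Q-h[...,None]*n,axis=-1)<.013)&(h>.04)&(h<.07)).sum())
E
```

```text
t: 24.9
tcp_pos: [0.5753, 0.0006, 0.2592]
tool_rot: [0.078, 0.997, 0.0, -0.002]
force: [0.7, 1.7, -5.3]
finger_gap: 0.678
gripper_force: 35.5
n tool [-0.557 -0.001 -0.83 ] tilt 33.9 top ctr [-0.0067 -0.0003 -0.0044] r 30.582151412963867 ctr [ 0.0005 -0.0003  0.0064] 14897 5905 gap 0.6778046683193935 F [ 0.7  1.7 -5.3] t 24.9 tcp [0.5753 0.0006 0.2592]
0.09 delta [-0.0007 -0.0013  0.0593] turn 0.0014 t 24.95 q6 -1.61 f [-0.   0.1 -5.5]
0.065 delta [ 0.0117 -0.0013  0.081 ] turn 0.0014 t 24.95 q6 -1.61 f [-0.   0.1 -5.5]
0.045 delta [ 0.0217 -0.0013  0.0983] turn 0.0014 t 24.95 q6 -1.61 f [-0.   0.1 -5.5]
0.035 delta [ 0.0267 -0.0013  0.107 ] turn 0.0014 t 24.95 q6 -1.61 f [-0.   0.1 -5.5]
bar top visible 1208
```

View pics/w9.png

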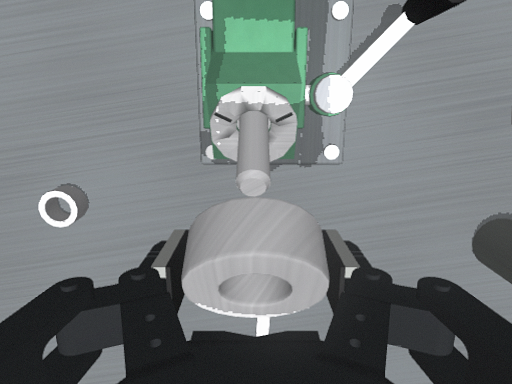

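```bash
cat > bt.py <<'E'
from h import *
def bt(offs):
    s,P,st=grab('wrist');R=Ro.from_quat(st['tool_rot']).as_matrix()
    M=np.array([.5315,.0064,.1157]);n=np.array([.494,-.078,.866]);e=np.array([.1564,.9877,0]);f=np.cross(e,n)
    Q=P-M;h=Q@n;a=Q@e;b=Q@f
    # offset from side of bar: nearest generator & silhouettes
    m=(abs(a)<.02)&(abs(b)<.018)&(h>.035)&(h<.054)
    ys=a[m];print(m.sum(),'y mid',(np.percentile(ys,1)+np.percentile(ys,99))/2,np.percentile(ys,99)-np.percentile(ys,1),'near f',np.percentile(b[m],2),'far',np.percentile(b[m],98))
    t=(np.hypot(a,b)<.012)&(abs(h-.0605)<.003);print('top',t.sum(),h[t].mean() if t.any() else '',a[t].mean() if t.any() else '',b[t].mean() if t.any() else '')
    print(R.T@np.array([0,0,0]) if 0 else '', 'tcp',st['tcp_pos'].round(4))
E
python3 -c "
from bt import *
bt(0)"
```

```text
589 y mid -0.00024922515455230373 0.02301847641074604 near f -0.0089321861315001 far 0.0007136333431909303
top 525 0.05977178233369329 -2.7776636754617478e-05 0.0015517993721448253
 tcp [0.5758 0.0008 0.2599]
```

In the tool's units: 0.082 m is 4.1, 0.065 m is 3.25.

```bash
python3 drive.py '[[[-0.05, -0.065, 1.5, 0, 0.5], [-0.12, -0.065, 2.75, 0, 0.5], [-0.12, -0.065, 3, 0, 0.5], [0.025, -0.065, 3.25, 0, 0.5], [0.15, -0.065, 3.475, 0, 0.5], [0.275, -0.065, 3.7, 0, 0.5], [0.4, -0.065, 3.9, 0, 0.5], [0.5, -0.065, 4.1, 0, 0.5], [0.625, -0.065, 4.325, 0, 0.5], [0.625, -0.065, 4.325, 0, 0.5]]]' 25
python3 - <<'E'
from col import *
col(.03)
M=np.array([.5332,.0061,.1147]);n=np.array([.494,-.078,.866])
for s in (.06,.047): c=M+s*n; print(s,end=' ');go(c[0],c[1],c[2]+.0066,-.157)
E
```

```text
t: 26.05
tcp_pos: [0.5627, 0.0004, 0.1735]
tool_rot: [0.078, 0.997, 0.0, -0.001]
force: [-0.2, -0.1, -5.7]
finger_gap: 0.674
gripper_force: 35.5
n tool [-0.554 -0.002 -0.832] tilt 33.7 top ctr [-0.0065  0.0001 -0.0045] r 30.221553802490234 ctr [0.0007 0.0001 0.0064] 17173 5993 gap 0.673529958233926 F [-0.2 -0.1 -5.7] t 26.05 tcp [5.627e-01 4.000e-04 1.735e-01]
0.06 delta [0.0006 0.001  0.0005] turn 0.0002 t 26.1 q6 -1.61 f [ 0.3 -0.4 -5.5]
0.047 delta [0.0071 0.001  0.0118] turn 0.0002 t 26.1 q6 -1.61 f [ 0.3 -0.4 -5.5]
```

Threaded without contact. Continue to s≈42 mm and release.

In the tool's units: 0.016 m is 0.8, 0.0135 m is 0.675.

```bash
python3 drive.py '[[[0.15, 0.05, 0.225, 0, 0.5], [0.3, 0.05, 0.45, 0, 0.5], [0.425, 0.05, 0.675, 0, 0.5], [0.475, 0.05, 0.8, 0, 0.5], [0.475, 0.05, 0.8, 0, 0.5]]]'
python3 - <<'E'
from col import *
col(.03)
E
```

```text
t: 26.6
tcp_pos: [0.5538, 0.0028, 0.1575]
tool_rot: [0.078, 0.997, 0.0, -0.001]
force: [0.1, -0.1, -5.7]
finger_gap: 0.677
gripper_force: 35.6
n tool [-0.555 -0.    -0.832] tilt 33.7 top ctr [-0.0065  0.001  -0.0046] r 30.443071365356445 ctr [0.0007 0.001  0.0063] 21355 5812 gap 0.677022287809542 F [ 0.1 -0.1 -5.7] t 26.6 tcp [0.5538 0.0028 0.1575]
```

In the tool's units: -0.14 m is -7, -0.1 m is -5.

```bash
python3 drive.py '[[[0, 0, 0, 0, 1], [0, 0, 0, 0, 1], [0, 0, 0, 0, 1], [0, 0, 0, 0, 1], [0, 0, 0, 0, 1], [0, 0, -1, 0, 1], [0, 0, -3, 0, 1], [0, 0, -5, 0, 1], [1, 0, -7, 0, 1], [1, 0, -7, 0, 1], [1, 0, -7, 0, 1]]]'
cat > chk.py <<'E'
from h import *
s,P,st=grab('wrist');save(s,'c%d'%(st['t']*100))
M=np.array([.5315,.0064,.1157]);n=np.array([.494,-.078,.866]);e=np.array([.1564,.9877,0]);f=np.cross(e,n)
Q=P-M;h=Q@n;a=Q@e;b=Q@f;r=np.hypot(a,b)
for lo,hi in ((.013,.023),(.023,.031)):
    m=(r>lo+.003)&(r<hi-.001)&(h>-.01)&(h<.09)
    H,E=np.histogram(h[m],bins=np.arange(-.01,.09,.002));print('ring r',lo,hi,{round(E[i]*1e3):int(H[i]) for i in range(len(H)) if H[i]>60})
m=(r>.018)&(r<.029)&(h>.02)&(h<.035)
if m.sum()>100:
    A=np.c_[P[m],];c=A.mean(0);v=np.linalg.svd(A-c)[2][2];v*=np.sign(v[2]);print('plane tilt err deg',np.degrees(np.arccos(min(1,v@n))))
    print('ctr',(cv2.minEnclosingCircle((np.c_[a[m],b[m]]*1e3).astype(np.float32))))
m=(r<.012)&(h>.05)&(h<.07);print('top',np.percentile(h[m],95) if m.any() else '',st['t'],st['tcp_pos'].round(4))
m=(abs(P[...,2]-.026)<.003)&(np.hypot(P[...,0]-.59,P[...,1]+.226)<.04);q=P[m]
if len(q)>50:print('small',len(q),q.mean(0).round(4),cv2.minEnclosingCircle(q[:,:2].astype(np.float32)))
E
python3 chk.py; python3 -c "
from h import *
go(.5905,-.226,.25,-.157);go(.5905,-.226,.021,-.157)"
```

```text
t: 27.75
tcp_pos: [0.5348, 0.0059, 0.2993]
tool_rot: [0.078, 0.997, -0.0, 0.001]
force: [1.2, 0.1, 0.0]
finger_gap: 0.996
gripper_force: 0.0
ring r 0.013 0.023 {24: 226, 26: 295}
ring r 0.023 0.031 {-2: 118, 0: 189, 24: 121, 26: 123}
plane tilt err deg 2.738976630058369
ctr ((-0.13674449920654297, 1.0347588062286377), 28.90338134765625)
top 0.06083196900150205 27.75 [0.5348 0.0059 0.2993]
small 520 [ 0.5895 -0.2255  0.026 ] ((0.5902323722839355, -0.22595909237861633), 0.022498324513435364)
delta [-0.0917 -0.2203  0.048 ] turn 0.0003 t 27.8 q6 -1.61 f [-0.8 -0.7 -0.5]
delta [-0.0917 -0.2203  0.277 ] turn 0.0003 t 27.8 q6 -1.61 f [-0.8 -0.7 -0.5]
```

```bash
python3 drive.py '[[[-0.75, -2, 0, 0, 1], [-1.5, -4.25, 0.5, 0, 1], [-2.5, -6.5, 1.5, 0, 1], [-3.5, -8.5, 3, 0, 1], [-4.25, -10.25, 5, 0, 1], [-4.6, -11, 7, 0, 1], [-4.6, -11, 9, 0, 1], [-4.6, -11, 11, 0, 0.9], [-4.6, -11, 12.5, 0, 0.9], [-4.6, -11, 13.25, 0, 0.9], [-4.6, -11, 13.65, 0, 0.9], [-4.6, -11, 13.7, 0, 0.9], [-4.6, -11, 13.7, 0, 0.9]]]'
python3 -c "
from h import *
go(.590,-.2257,.024,-.157)"
```

```text
t: 29.1
tcp_pos: [0.592, -0.2262, 0.0251]
tool_rot: [0.078, 0.997, -0.0, 0.001]
force: [0.7, -1.2, 0.4]
finger_gap: 0.902
gripper_force: 0.0
delta [0.0021 0.0001 0.0011] turn 0.0004 t 29.1 q6 -1.96 f [ 0.7 -1.2  0.4]
```

In the tool's units: -0.24 m is -12, -0.2 m is -10.

```bash
python3 drive.py '[[[0.1, 0, 0, 0, 0.9], [0.1, 0, 0, 0, 0.3], [0.1, 0, 0, 0, 0.3], [0.1, 0, 0, 0, 0.3], [0.1, 0, 0, 0, 0.3], [0.1, 0, 0, 0, 0.3], [0.1, 0, 0, 0, 0.3], [0.1, 0, -1, 0, 0.3], [0.1, 0, -3, 0, 0.3], [0.1, 0, -5, 0, 0.3], [0.1, 0, -7.5, 0, 0.3], [0.1, 0, -10, 0, 0.3], [0.1, 0, -12, 0, 0.3], [0.1, 0, -12, 0, 0.3]]]' 30
python3 - <<'E'
from col import *
col(.022)
go(.598,.329,.265,0)
E
```

```text
t: 30.5
tcp_pos: [0.5924, -0.2271, 0.2711]
tool_rot: [0.078, 0.997, -0.003, 0.006]
force: [1.4, 0.1, -1.4]
finger_gap: 0.494
gripper_force: 31.4
n tool [ 0.003 -0.005 -1.   ] tilt -0.2 top ctr [-0.0007 -0.0001 -0.001 ] r 21.833295822143555 ctr [-0.0008 -0.0001  0.012 ] 7722 3749 gap 0.49391933162158674 F [ 1.4  0.1 -1.4] t 30.5 tcp [ 0.5924 -0.2271  0.2711]
delta [7.930e-02 5.495e-01 5.000e-04] turn -0.1566 t 30.55 q6 -1.96 f [-0.7 -1.  -2.8]
```

In the tool's units: 0.5495 m is 27.475, 0.54 m is 27, -0.157 rad is -0.785.

```bash
python3 drive.py '[[[0.35, 2.5, 0, 0, 0.3], [0.7, 5, 0, 0, 0.3], [1.05, 7.5, 0, 0, 0.3], [1.45, 10, 0, -0.05, 0.3], [1.8, 12.5, 0, -0.15, 0.3], [2.15, 15, 0, -0.25, 0.3], [2.5, 17.5, 0, -0.35, 0.3], [2.9, 20, 0, -0.45, 0.3], [3.25, 22.5, 0, -0.6, 0.3], [3.6, 25, 0, -0.785, 0.3], [3.95, 27, 0, -0.785, 0.3], [3.965, 27.475, 0, -0.785, 0.3], [3.965, 27.475, 0, -0.785, 0.3], [3.965, 27.475, 0, -0.785, 0.3], [3.965, 27.475, 0, -0.785, 0.3]]]'
python3 - <<'E'
from col import *
go(.594,.329,.095,0)
E
```

```text
t: 32.05
tcp_pos: [0.5966, 0.3276, 0.2631]
tool_rot: [0.001, 1.0, -0.001, -0.001]
force: [1.2, -0.6, -2.5]
finger_gap: 0.492
gripper_force: 31.5
delta [0.0022 0.0016 0.1681] turn -0.0018 t 32.05 q6 -1.23 f [ 1.2 -0.6 -2.5]
```

In the tool's units: 0.09 m is 4.5, 0.17 m is 8.5.

```bash
python3 drive.py '[[[0.05, 0.05, 2.25, 0, 0.3], [0.1, 0.075, 4.5, 0, 0.3], [0.1, 0.075, 6.75, 0, 0.3], [0.1, 0.075, 8.25, 0, 0.3], [0.1, 0.075, 8.5, 0, 0.3], [0.1, 0.075, 8.5, 0, 0.3], [0.1, 0.075, 8.5, 0, 0.3]]]' 25
python3 - <<'E'
from col import *
col(.022)
go(.594,.329,.079,0)
E
```

```text
t: 32.75
tcp_pos: [0.5966, 0.331, 0.0964]
tool_rot: [0.0, 1.0, 0.001, 0.002]
force: [0.1, 0.1, -1.8]
finger_gap: 0.5
gripper_force: 31.5
n tool [ 0.005 -0.001 -1.   ] tilt -0.3 top ctr [ 0.0335 -0.0001  0.0357] r 24.696630477905273 ctr [ 0.0335 -0.0001  0.0487] 12579 4362 gap 0.4999029155609209 F [ 0.1  0.1 -1.8] t 32.75 tcp [0.5966 0.331  0.0964]
delta [ 0.0028 -0.0023  0.0178] turn -0.0006 t 32.8 q6 -1.23 f [ 0.7  0.2 -1.4]
```

```bash
python3 drive.py '[[[0.15, 0, 0.25, 0, 0.3], [0.15, 0, 0.5, 0, 0.3], [0.15, 0, 0.65, 0, 0.3], [0.15, 0, 0.8, 0, 0.3], [0.15, 0, 0.95, 0, 0.3], [0.15, 0, 1.05, 0, 0.3], [0.15, 0, 1.05, 0, 0.3], [0.15, 0, 1.05, 0, 0.3]]]'
sed -i 's/m\[330:\]=0/m[330:]=0;m\&=(T[...,2]<zm)/;s/save_=None/save_=None,zm=.05/' col.py
python3 - <<'E'
from col import *
col(.022,zm=.018)
E
```

```text
t: 33.6
tcp_pos: [0.5964, 0.3322, 0.0777]
tool_rot: [-0.0, 1.0, 0.002, 0.006]
force: [1.7, -0.8, 11.7]
finger_gap: 0.503
gripper_force: 28.2
n tool [-0.023  0.005 -1.   ] tilt 1.3 top ctr [ 0.0212 -0.0002  0.0169] r 34.10894012451172 ctr [ 0.0215 -0.0002  0.0299] 13858 4497 gap 0.5033017268518962 F [ 1.7 -0.8 11.7] t 33.6 tcp [0.5964 0.3322 0.0777]
```

```bash
python3 drive.py '[[[-0.05, 0, -1, 0, 0.3], [-0.1, 0, -2.5, 0, 0.3], [-0.1, 0, -2.5, 0, 0.3]]]'
python3 - <<'E'
from col import *
col(.022,zm=.03)
E
```

```text
t: 33.95
tcp_pos: [0.5967, 0.3324, 0.1276]
tool_rot: [-0.0, 1.0, 0.002, 0.004]
force: [1.5, 0.8, -1.8]
finger_gap: 0.494
gripper_force: 26.7
n tool [-0.295  0.005 -0.956] tilt 17.1 top ctr [-0.0033  0.0001 -0.0031] r 22.250015258789062 ctr [0.0005 0.     0.0093] 9247 3245 gap 0.49367989536840584 F [ 1.5  0.8 -1.8] t 33.95 tcp [0.5967 0.3324 0.1276]
```

In the tool's units: -0.05 m is -2.5, 0.05 m is 2.5.

```bash
python3 drive.py '[[[0.05, 0, 1.5, 0, 0.3], [0.05, 0, 2.3, 0, 0.3], [0.05, 0, 2.5, 0, 0.3], [0.05, 0, 2.65, 0, 0.3], [0.05, 0, 2.75, 0, 0.3], [0.05, 0, 2.75, 0, 0.3], [0.05, 0, 2.75, 0, 0.3], [-0.05, 0, 1.5, 0, 0.3], [-0.1, 0, 0, 0, 0.3], [-0.1, 0, -2.5, 0, 0.3], [-0.1, 0, -5, 0, 0.3], [-0.1, 0, -7, 0, 0.3], [-0.1, 0, -7, 0, 0.3], [-0.1, 0, -7, 0, 0.3]]]'
python3 - <<'E'
from col import *
col(.022,zm=.03)
go(.6,.02,.27,-.157)
E
```

```text
t: 35.4
tcp_pos: [0.5952, 0.331, 0.2624]
tool_rot: [-0.0, 1.0, -0.0, -0.001]
force: [-0.6, -0.4, -1.9]
finger_gap: 0.497
gripper_force: 29.6
n tool [-0.521  0.005 -0.853] tilt 31.4 top ctr [-0.0059  0.0007 -0.0057] r 22.186357498168945 ctr [0.0008 0.0007 0.0054] 9301 2481 gap 0.4970027004783927 F [-0.6 -0.4 -1.9] t 35.4 tcp [0.5952 0.331  0.2624]
delta [-0.0056 -0.3107 -0.0088] turn 0.1573 t 35.45 q6 -1.23 f [-0.9  0.  -2.6]
```

In the tool's units: 0.018 m is 0.9, -0.332 m is -16.6, 0.157 rad is 0.785.

```bash
python3 drive.py '[[[0, -2, 0, 0.1, 0.3], [0, -4.5, 0, 0.25, 0.3], [0, -7, 0, 0.4, 0.3], [0.25, -9.5, 0, 0.55, 0.3], [0.5, -12, 0, 0.7, 0.3], [0.7, -14, 0, 0.785, 0.3], [0.85, -15.5, 0, 0.785, 0.3], [0.9, -16.6, 0, 0.785, 0.3], [0.9, -16.6, 0, 0.785, 0.3], [0.9, -16.6, 0, 0.785, 0.3], [0.9, -16.6, 0, 0.785, 0.3]]]'
python3 - <<'E'
from col import *
col(.022,zm=.03)
M=np.array([.5332,.0061,.1147]);n=np.array([.494,-.078,.866])
for s in (.09,.075,.06,.05): c=M+s*n; print(s,end=' ');go(c[0]+.0008,c[1]-.0007,c[2]+.0054,-.157)
from bt import bt;bt(0)
exec(open('chk.py').read())
E
```

```text
t: 36.55
tcp_pos: [0.577, 0.0002, 0.2615]
tool_rot: [0.078, 0.997, 0.0, -0.002]
force: [-0.3, -0.1, -2.8]
finger_gap: 0.494
gripper_force: 29.5
n tool [-0.518 -0.009 -0.856] tilt 31.2 top ctr [-0.0055  0.0005 -0.0059] r 22.4007511138916 ctr [0.0012 0.0006 0.0053] 9334 2568 gap 0.49399867601201114 F [-0.3 -0.1 -2.8] t 36.55 tcp [5.770e-01 2.000e-04 2.615e-01]
0.09 delta [-0.0017 -0.0017  0.0639] turn 0.0015 t 36.6 q6 -1.61 f [ 1.1  0.2 -2.3]
0.075 delta [ 0.0058 -0.0017  0.0769] turn 0.0015 t 36.6 q6 -1.61 f [ 1.1  0.2 -2.3]
0.06 delta [ 0.0132 -0.0017  0.0899] turn 0.0015 t 36.6 q6 -1.61 f [ 1.1  0.2 -2.3]
0.05 delta [ 0.0182 -0.0017  0.0986] turn 0.0015 t 36.6 q6 -1.61 f [ 1.1  0.2 -2.3]
606 y mid -0.00011290817779823978 0.023139237650732714 near f -0.006769348818890937 far 0.0033345319063919515
top 460 0.05985596212674823 -9.836813792274539e-05 0.0029238079562084445
 tcp [5.772e-01 3.000e-04 2.619e-01]
ring r 0.013 0.023 {24: 351, 26: 485}
ring r 0.023 0.031 {-2: 181, 0: 308, 24: 180, 26: 201}
plane tilt err deg 2.546386469143044
ctr ((0.041673462837934494, 1.3647551536560059), 28.850811004638672)
top 0.06094027913842828 36.65 [5.774e-01 4.000e-04 2.623e-01]
```

```bash
python3 drive.py '[[[-0.05, -0.075, 1.5, 0, 0.3], [-0.125, -0.075, 2.75, 0, 0.3], [-0.125, -0.075, 3.2, 0, 0.3], [0, -0.075, 3.425, 0, 0.3], [0.125, -0.075, 3.65, 0, 0.3], [0.25, -0.075, 3.85, 0, 0.3], [0.375, -0.075, 4.075, 0, 0.3], [0.5, -0.075, 4.3, 0, 0.3], [0.625, -0.075, 4.5, 0, 0.3], [0.625, -0.075, 4.5, 0, 0.3]]]'
python3 - <<'E'
from col import *
col(.022,zm=.03)
M=np.array([.5332,.0061,.1147]);n=np.array([.494,-.078,.866])
for s in (.06,.052): c=M+s*n; print(s,end=' ');go(c[0]+.001,c[1]-.0007,c[2]+.0054,-.157)
E
```

```text
t: 37.7
tcp_pos: [0.5654, -0.0004, 0.1728]
tool_rot: [0.078, 0.997, 0.0, 0.0]
force: [2.8, 0.2, -4.1]
finger_gap: 0.493
gripper_force: 29.3
n tool [ 0.784  0.107 -0.612] tilt -52.0 top ctr [0.0273 0.0025 0.0065] r 30.885759353637695 ctr [0.0171 0.0011 0.0145] 12592 2826 gap 0.49322923569545846 F [ 2.8  0.2 -4.1] t 37.7 tcp [ 5.654e-01 -4.000e-04  1.728e-01]
0.06 delta [0.0017 0.0009 0.0008] turn 0.0 t 37.75 q6 -1.61 f [ 2.7  0.9 -4.3]
0.052 delta [0.0057 0.0009 0.0077] turn 0.0 t 37.75 q6 -1.61 f [ 2.7  0.9 -4.3]
```

```bash
python3 drive.py '[[[0.15, 0.05, 0.2, 0, 0.3], [0.25, 0.05, 0.35, 0, 0.3], [0.36, 0.05, 0.515, 0, 0.3], [0.36, 0.05, 0.515, 0, 0.3]]]'; python3 drive.py '[[[0, 0, 0, 0, 0.9], [0, 0, 0, 0, 0.9], [0, 0, 0, 0, 0.9], [0, 0, 0, 0, 0.9], [0, 0, 0, 0, 0.9], [0, 0, -1, 0, 1], [0, 0, -3, 0, 1], [0, 0, -5, 0, 1], [1, 0, -7, 0, 1], [1, 0, -7, 0, 1], [1, 0, -7, 0, 1]]]'
python3 chk.py
```

```text
t: 38.15
tcp_pos: [0.5586, 0.0016, 0.1626]
tool_rot: [0.078, 0.997, -0.0, 0.001]
force: [4.5, -1.3, -3.0]
finger_gap: 0.494
gripper_force: 29.4
t: 39.25
tcp_pos: [0.5384, 0.0049, 0.3039]
tool_rot: [0.078, 0.997, -0.0, 0.001]
force: [0.1, -0.1, 0.2]
finger_gap: 1.0
gripper_force: 0.0
ring r 0.013 0.023 {24: 116, 26: 214, 50: 166, 52: 114}
ring r 0.023 0.031 {-2: 101, 0: 206, 24: 88, 26: 86}
plane tilt err deg 5.28395453198845
ctr ((-0.09932136535644531, 0.765291690826416), 28.84874153137207)
top 0.06076432430867149 39.25 [0.5384 0.0049 0.3039]
```

Run:
```python
exec(open('chk.py').read().split("for lo,hi")[0])
for nm,r0,r1,h0 in (('small',.0155,.021,.052),('wide',.0235,.029,.026),('face',.031,.0335,0)):
    m=(r>r0)&(r<r1)&(abs(h-h0)<.004);A=np.c_[a[m],b[m],np.ones(m.sum())];y=h[m];k=np.ones(len(y),bool)
    for _ in range(4):
        c=np.linalg.lstsq(A[k],y[k],rcond=None)[0];k=abs(A@c-y)<.0012
    print(nm,m.sum(),k.sum(),'height',c[2].round(4),'tilt deg',np.degrees(c[:2]).round(2))
m=(abs(P[...,2]-.119)<.004)&(P[...,0]<.5)&(P[...,1]>.1)&(P[...,1]<.2);print('knob',P[m].mean(0).round(4),m.sum(),st['force'],st['t'])
```

```text
small 329 241 height 0.0516 tilt deg [-0.11  2.2 ]
wide 449 325 height 0.0258 tilt deg [-0.09  2.92]
face 297 270 height 0.0001 tilt deg [0.08 0.02]
knob [0.4542 0.1636 0.1189] 667 [-0.20080654  0.53052584 -0.5850988 ] 39.3
```

Run:
```python
exec(open('chk.py').read().split("for lo,hi")[0])
for nm,r0,r1,h0 in (('small',.0155,.021,.052),('wide',.0235,.029,.026),('face',.031,.0335,0)):
    m=(r>r0)&(r<r1)&(abs(h-h0)<.006)
    for lo in range(-35,35,7):
        k=m&(b*1e3>=lo)&(b*1e3<lo+7)
        if k.sum()>8: print(nm,lo,k.sum(),(np.median(h[k])*1e3).round(1),(np.percentile(h[k],[25,75])*1e3).round(1))
```

```text
small -14 98 49.1 [47.7 50.6]
small -7 96 51.3 [49.1 52.1]
small 0 75 51.9 [51.6 52.3]
small 7 75 51.7 [50.7 52.2]
small 14 33 51.7 [51.1 52.2]
wide -28 115 23.2 [21.7 24.9]
wide -21 125 24.0 [21.7 25.2]
wide -14 95 25.3 [23.5 26. ]
wide -7 81 25.9 [25.1 26.4]
wide 0 66 26.0 [25.7 26.3]
wide 7 52 26.0 [25.8 26.4]
wide 14 9 26.1 [25.9 26.3]
face -35 109 -0.2 [-0.9  0.4]
face -28 64 -0.1 [-0.6  0.4]
face -21 45 0.3 [-0.2  0.6]
face -14 32 0.3 [-0.   0.5]
face -7 31 0.1 [-0.2  0.6]
face 0 31 0.1 [-0.3  0.4]
face 7 17 -0.2 [-0.5  0.2]
```

```bash
python3 -c "
from station import manip
print(manip.sign_off())"
```

```text
the job is handed in; nothing more can be done
None
```

The job is handed in after about 39 s of robot time, though the hand-in returned no verdict. My last measurements put the round bar on the depth stop, the lever at its stop, and the wide then the narrow collar home and released. I only moved the bar, the lever and the collars, and did not re-measure the hexagonal bar, wrench, oil can or tin.

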